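# Clamp the handle rounds in the cam vice

## Robot

A 6-joint arm with a two-finger parallel gripper is mounted at the origin on the work surface. World frame = base frame: x ahead of the robot, y to its left, z up, the work surface at z = 0. Lengths are in m, angles in rad, forces in N, time in s.
With the tool pointing down it reaches from about 0.4 to 0.825 m from the base axis. Payload 7 kg.
Tool frame: the origin (TCP) lies midway between the tips of the shut fingers; the grasp point (between the pads) lies 19 mm behind it; z points along the fingers, y is the direction in which the jaws open and shut (so a half turn about z gives the same grasp; the last joint's range is limited). The gripper opens to 85 mm and grips with 20 to 120 N. Pads are 22 mm wide; open, the fingers measure 114 mm over their backs; the gripper's body (76 mm by 85 mm) begins 54 mm behind the grasp point. The pads swing forward as they close: fully open they stand 13 mm farther back than shut.
Start: joints at [-0.929, 0.359, 0.012, 0, -1.224, -0.288], TCP at [0.234, -0.633, 0.231] pointing down, gripper open.
Joint ranges: [-3.07, 3.07], [-1.43, 2.12], [-1.02, 1.25], [-3.03, 1.67], [-3.05, -0], [-3.03, 3.03]. Speed limits (rad/s): [2.39, 2.39, 3.01, 3.14, 3.14, 3.14].

## Interface

Orientations are given as a rotation vector (axis times angle).
In Python, from rig import robot gives the robot as it stands. The module is installed in compiled form; this text tells all that it offers.
- The arm moves only by the tool servo_tool, never from a script. Its argument "rows" is a list of rows, each a list of 6 numbers: the shift along the world's x, y, z in mm, then the turn, a rotation vector about the world's x, y, z in degrees. A call has 1 to 10 rows; each row is the pose to reach, as a shift and turn from the pose measured when the call began; what a row does not reach only later rows make up. A row lasts 1/12 s, in which the tool goes at most 41.7 mm and 7.16 degrees, less where a joint would pass 70% of its speed; a pose out of reach is approached as far as the arm can. A call with a gripper value outside its range is refused whole. "grip" is the finger opening in mm, from 0 to 85.4, set as the call begins (left out, the last holds). The fingers move at their own pace and stop on an object; the grip force is fixed at half the most. Time passes only in rows, so rows that repeat a pose let the fingers close. It gives the time, the measured TCP pose, the force and the opening at its end, in the units of the state.
- robot.get_state(): the state, without advancing time (a new reading comes with each control period).
- robot.grab_frame(name): name is "side" or "top"; returns a dict with "pixels" (420x560x3 uint8, blue, green, red), "depth" (420x560 float32, m along the optical axis (not along the pixel's ray), 0 where there is no reading), "fx", "fy", "cx", "cy" (pixels), "R" (3x3) and "t" (3): a world point X has camera coordinates R X + t. Camera axes: x right, y down, z forward; pixel columns grow to the right and rows downward; lengths in m; the calibration is good to about 2 mm. A picture is of the moment at which its call begins.
- robot.job_done(): hands the job in, once; it reports no verdict.
The state is a dict: "t": time; "q": joint angles; "joint_velocities": joint speeds; "joint_efforts": joint torques, N m; "ee_pos": TCP position; "eef_rot": TCP orientation; "wrist_force": force on the tool from outside, world axes, zero at the start; "wrist_torque": the same for the moment, N m; "gripper_width": opening from 0.0 (shut) to 1.0 (fully open).
Only numpy, scipy, OpenCV 4.12 (cv2) and the standard library are available. Lean on these libraries where they do the work, as an engineer would, in place of code of your own. Each camera call takes 0.05 s, during which the arm holds its last target.

## Task

The rounds for a stacked knife handle are to be drilled through together: flip open the vice's red cam lever, stack every round lying on the leather flat and centred between the jaws (in any order), and set the blue drill guide on top, boss up. Then flip the lever back over its high point until it snaps fully closed on the stack, and let go; do not disturb the hexagonal box, the tin or the pliers.

Things in the scene. Friction and masses are not known exactly. Their poses are not given: they have to be found in the camera images.
- vice: Green and steel cam vice fixed to the bench. Base plate 235 x 110 mm, 16 mm thick; origin on the bench under the seat's centre, z up, x level from the fixed V jaw through the seat to the moving jaw and cam (plate from x -73 to +163, y -55 to +55 mm). Both jaws' tops are 70 mm above the bench. The seat is open along y, with free room for fingers closing along y.
- vice_seat (a point): Seat centre on top of the base plate, 16 mm above the bench, marked by a thin brass disc; axes as the vice's. A round pressed into the V jaw is centred here. With the lever open a round goes in freely if centred 0 to 9 mm towards +x of this point (3 to 4 mm is best); closing pushes the stack along x into the V, but does not reliably cure an offset along y. Closed, no round goes in.
- fixed_jaw (a point): Middle of the top of the fixed V jaw (green block, silver V), 70 mm above the bench, at x = -53 mm of the vice. The jaw reaches from x = -66 to about -20 mm, within y = +-28 mm.
- pad_top (a point): Middle of the top of the moving jaw's brass pad (12 mm thick, 36 mm wide, a green slide behind it), 70 mm above the bench. It moves along the vice's x: about 12 mm back when the lever is fully open.
- cam_pivot (a point): Point on the vertical axis of the cam lever, 50 mm above the bench, at x = 95 mm, y = 0 of the vice.
- lever (a joint): Angle (rad) of the red cam lever about the vertical. 0 = closed, on its stop, the lever pointing along the vice's -y. It grows counter-clockwise from above to 1.8 = open stop (pointing along +x and 13 degrees beyond). The cam's high point is at 0.5: a spring pulls the lever shut below it and open above it, with about 3 to 6 N at the knob.
- lever_knob (a point): Centre of the top of the black upright round knob at the lever's end: 26 mm diameter, from 53 to 99 mm above the bench (this point 99 mm), 100 mm from the lever's axis. It can be pinched from above and turns within a pinch as the lever swings. The red lever arm lies 40 to 53 mm above the bench.
- guide: Drill guide: blue disc of 60 mm diameter, 10 mm thick, with a bare steel boss of 26 mm diameter and 22 mm height in the middle of its top (32 mm tall in all, 160 g). Origin at the centre of its underside, z up through the boss. At first it lies on the leather, boss up.
- round_1_center (a point): Centre of a flat pale wood round (disc) of 60 mm diameter and 10 mm thickness, 50 g (varies by a third), z along its axis. At first it lies flat on the leather to the robot's left, 5 mm above the bench. May be absent (three to five rounds are present).
- round_2_center (a point): Centre of a flat brass round (disc) of 60 mm diameter and 10 mm thickness, 200 g (varies by a third), z along its axis. At first it lies flat on the leather to the robot's left, 5 mm above the bench. May be absent (three to five rounds are present).
- round_3_center (a point): Centre of a flat green round (disc) of 60 mm diameter and 10 mm thickness, 60 g (varies by a third), z along its axis. At first it lies flat on the leather to the robot's left, 5 mm above the bench. May be absent (three to five rounds are present).
- round_4_center (a point): Centre of a flat red round (disc) of 60 mm diameter and 10 mm thickness, 60 g (varies by a third), z along its axis. At first it lies flat on the leather to the robot's left, 5 mm above the bench. May be absent (three to five rounds are present).
- round_5_center (a point): Centre of a flat bare aluminium round (disc) of 60 mm diameter and 10 mm thickness, 90 g (varies by a third), z along its axis. At first it lies flat on the leather to the robot's left, 5 mm above the bench. May be absent (three to five rounds are present).
- hex_box: Bystander: open hexagonal dark wood box, 116 mm across, 55 mm tall; origin at the centre of its underside. Leave alone.
- tin: Bystander: grey rectangular solvent tin with paper label, 100 x 60 mm and 166 mm tall with its cap; origin at the centre of its underside. Leave alone.
- pliers: Bystander: steel pliers lying flat, 140 mm long along x, 60 mm wide, 16 mm thick; origin on the bench below their middle. Leave alone.
Things that resemble listed ones, but are neither listed nor needed, are in the scene too. There is more than one size of the part that bears round_3_center; the job needs the larger.

How it is judged:
On the way, in this order (a step that is already met when the one before it is completed fails the run):
1. the cam lever is flipped open (value of joint lever above 1.2 rad), for 0.2 s.
2. with the lever open, every round lies flat in a stack between the jaws, and the drill guide stands on top of them all, boss up, let go (value of joint lever above 1.2 rad and horizontal distance between each of round_1_center, round_2_center, round_3_center, round_4_center, round_5_center, guide and vice_seat below 0.013 m and angle between the z axis of each of round_1_center, round_2_center, round_3_center, round_4_center, round_5_center and the z axis of vice_seat, either way round below 0.08 rad and angle between guide's own z axis and vertical below 0.08 rad and z of each of round_1_center, round_2_center, round_3_center, round_4_center, round_5_center in the frame of guide below -0.003 m and contact force between the fingers and guide below 0.1 N), for 0.2 s.
3. the lever is flipped shut over its high point (value of joint lever below 0.1 rad), for 0.3 s.
At the end, for the whole second after the job is handed in: The lever is closed (below 0.1 rad); every round present lies flat (within 0.08 rad) and centred within 8 mm of the seat's centre; the drill guide is upright within 0.08 rad, centred within 8 mm, above all the rounds, and at rest (value of joint lever below 0.1 rad and horizontal distance between each of round_1_center, round_2_center, round_3_center, round_4_center, round_5_center, guide and vice_seat below 0.008 m and angle between the z axis of each of round_1_center, round_2_center, round_3_center, round_4_center, round_5_center and the z axis of vice_seat, either way round below 0.08 rad and angle between guide's own z axis and vertical below 0.08 rad and z of each of round_1_center, round_2_center, round_3_center, round_4_center, round_5_center in the frame of guide below -0.003 m and linear speed of guide below 0.02 m/s); the robot touches nothing.
It fails at once if the hexagonal box pushed more than 30 mm away or tipped over (distance of hex_box from where it was at the start of the episode above 0.03 m or angle between hex_box's own z axis and vertical above 0.5 rad).
It fails at once if the tin pushed more than 30 mm away or tipped over (distance of tin from where it was at the start of the episode above 0.03 m or angle between tin's own z axis and vertical above 0.5 rad).
It fails at once if the pliers pushed more than 30 mm away or tipped over (distance of pliers from where it was at the start of the episode above 0.03 m or angle between pliers's own z axis and vertical above 0.5 rad).
Of round_1, round_2, round_3, round_4, round_5 only 3 to 5 are there at a start; the rules pass over those that are not, and their reading is None.
At some moment in a run one of round_1, round_2, round_3, round_4, round_5, guide may be knocked a few centimetres aside while the robot is not near it.
Once in a run the grip may slacken for a moment while it holds something.
It also fails if it takes over 210 s, if anything falls off the work surface, if the arm or the gripper's body presses on something with over 40 N, if the wrist force passes 120 N, or if a joint passes its speed limit or range.

## Working session

There is one attempt and no reset: what is moved stays moved. The work goes in short steps, Python scripts to look and compute and a tool call to move; the robot and the scene stay as the last step left them, time stands still between calls to the robot, and variables do not carry over. Pictures are saved under pics/ and viewed, and the job is handed in when it is done.

Besides the shell and the picture viewer there is one more tool, called after "Call:" as name(argument=value, ...) on one line, values as JSON. servo_tool: Moves the arm, as the interface text tells. Its arguments: {"type":"object","properties":{"rows":{"type":"array"},"grip":{"type":"number"}},"required":["rows"]}

```bash
mkdir -p pics
cat > h.py <<'E'
import numpy as np, cv2
from rig import robot
def snap(n,f):
    F=robot.grab_frame(n); cv2.imwrite(f'pics/{f}.png',F['pixels']); np.save(f'pics/{f}.npy',F,allow_pickle=True); return F
def load(f): return np.load(f'pics/{f}.npy',allow_pickle=True).item()
def ray(F,u,v,z):
    R=np.array(F['R']);t=np.array(F['t']);c=-R.T@t
    d=R.T@np.array([(u-F['cx'])/F['fx'],(v-F['cy'])/F['fy'],1.])
    return c+d*(z-c[2])/d[2]
def proj(F,X):
    p=np.array(F['R'])@np.array(X)+np.array(F['t']); return np.array([F['fx']*p[0]/p[2]+F['cx'],F['fy']*p[1]/p[2]+F['cy']])
def cloud(F):
    D=F['depth'];v,u=np.mgrid[:D.shape[0],:D.shape[1]]
    P=np.stack([(u-F['cx'])/F['fx']*D,(v-F['cy'])/F['fy']*D,D],-1)
    W=(P-np.array(F['t']))@np.array(F['R']); W[D<=0]=np.nan; return W
E
python3 - <<'E'
from h import *
for n in('top','side'):
    F=snap(n,n+'0'); print(n,F['fx'],F['R'],F['t'],-np.array(F['R']).T@F['t'])
s=robot.get_state();print(s)
E
```

```text
top 506.7834945923856 [[ 0.01817223 -0.99981572  0.00618787]
 [-0.99626256 -0.01862965 -0.08434368]
 [ 0.08444342 -0.00463203 -0.99641751]] [0.15290065 0.58994216 1.28695596] [0.47628379 0.16982411 1.33115721]
side 381.1018611336041 [[-0.88435697 -0.46645436  0.01825024]
 [-0.38238999  0.70144592 -0.60145783]
 [ 0.26775107 -0.53888213 -0.79869607]] [0.58234545 0.13677395 1.09607451] [0.27382713 0.76635301 0.94706622]
{'t': 0.1, 'q': array([-9.28927124e-01,  3.59296501e-01,  1.11296517e-02, -2.69880434e-04,
       -1.22410895e+00, -2.88090371e-01]), 'joint_velocities': array([-7.09969755e-04,  6.42426203e-05,  3.48094909e-03,  1.92370277e-03,
        4.14769900e-04, -9.22497865e-04]), 'joint_efforts': array([-9.93502399e-04, -5.84765589e+01,  2.94109261e+01,  6.95452183e+00,
       -3.16932506e-03,  4.40647284e-06]), 'ee_pos': array([ 0.23365102, -0.63280205,  0.23046741]), 'eef_rot': array([ 5.52601946e-01, -3.09216549e+00, -2.25564205e-03]), 'wrist_force': array([-0.93719135,  0.51247363,  0.07803587]), 'wrist_torque': array([ 0.01874143, -0.00292762,  0.06503154]), 'gripper_width': 1.0004816392657128}
```

View pics/top0.png

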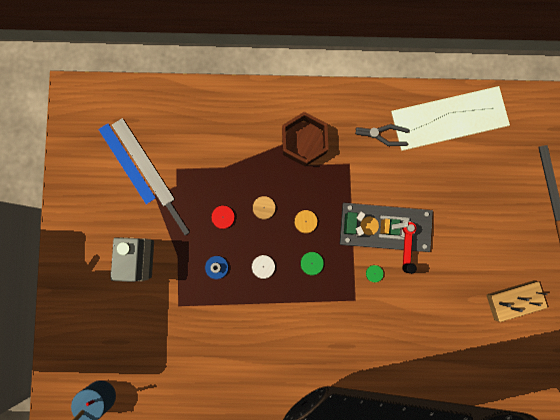

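View pics/side0.png

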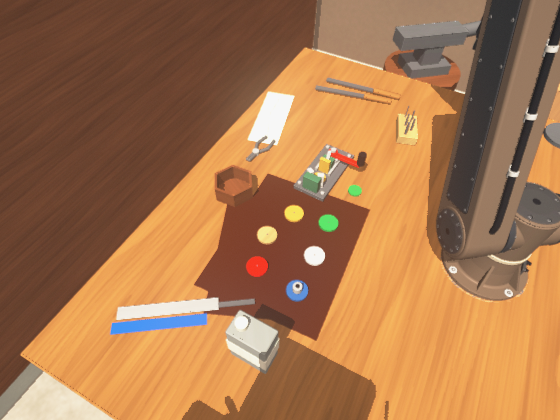

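Top view: red (223,216), wood (264,207), brass (306,221), aluminium (263,266), guide (217,267), large green (312,263) on the leather, and a smaller green (375,273) off it. The vice spans about (340..433, 203..252), with the knob near (408,268). The larger green on the leather fits; I'll confirm it with a crop and measured diameters.

```bash
cat >> h.py <<'E'
def blob(F,kind,near=None,amin=40):
    hsv=cv2.cvtColor(F['pixels'],cv2.COLOR_BGR2HSV).astype(int);h,s,v=hsv[...,0],hsv[...,1],hsv[...,2]
    m={'red':((h<6)|(h>174))&(s>200)&(v>120),'wood':(h>10)&(h<22)&(s>70)&(s<165)&(v>185),'brass':(h>17)&(h<26)&(s>140)&(v>150),
       'alu':(s<50)&(v>170),'green':(h>50)&(h<75)&(s>120)&(v>90),'blue':(h>95)&(h<122)&(s>120)&(v>60)}[kind].astype(np.uint8)
    m=cv2.morphologyEx(m,cv2.MORPH_OPEN,np.ones((3,3)))
    n,l,st,c=cv2.connectedComponentsWithStats(m); out=[]
    for i in range(1,n):
        if st[i,4]>=amin:
            cn=max(cv2.findContours((l==i).astype(np.uint8),cv2.RETR_EXTERNAL,cv2.CHAIN_APPROX_NONE)[0],key=len)
            if len(cn)<8: continue
            e=cv2.fitEllipse(cn)
            out.append((e[0],e[1],st[i,4]))
    return out
E
cat > m0.py <<'E'
from h import *
import sys
T=load(sys.argv[1]);S=load(sys.argv[2]) if len(sys.argv)>2 else None
for k in('red','wood','brass','alu','green','blue'):
  for n,F in(('top',T),('side',S)):
    if F is None: continue
    W=cloud(F)
    for e,ax,a in blob(F,k):
        p=ray(F,*e,0.010); 
        if not(0.3<p[0]<0.75 and -0.3<p[1]<0.45) or a>900: continue
        sc=(np.linalg.norm(ray(F,e[0]+1,e[1],.01)-p))
        z=np.nanmedian(W[int(e[1])-3:int(e[1])+4,int(e[0])-3:int(e[0])+4,2])
        print(k,n,np.round(e,1),'xy',np.round(p[:2],4),'axes mm',np.round(np.array(ax)*sc*1000,1),'z',round(float(z),4),'area',a)
E
python3 m0.py top0 side0
python3 - <<'E'
from h import *
T=load('top0')['pixels'];S=load('side0')['pixels']
a=cv2.resize(T[190:290,290:450],None,fx=5,fy=5,interpolation=cv2.INTER_CUBIC)
cv2.imwrite('pics/cr1.png',a)
b=cv2.resize(S[130:250,270:400],None,fx=5,fy=5,interpolation=cv2.INTER_CUBIC);cv2.imwrite('pics/cr2.png',b)
E
```

```text
red top [222.4 216.8] xy [0.5619 0.3197] axes mm [56.6 59.3] z 0.0102 area 415
red top [407.1 246.4] xy [ 0.4935 -0.1628] axes mm [ 19.4 120.4] z 0.0542 area 249
red side [256.6 266.1] xy [0.5607 0.3216] axes mm [54.6 58.1] z 0.0101 area 342
wood top [263.5 207.1] xy [0.5893 0.213 ] axes mm [55.3 55.9] z 0.0106 area 381
wood side [304.7 340. ] xy [0.3526 0.4456] axes mm [26.1 95.1] z -0.0002 area 285
brass top [264.5 202.5] xy [0.6013 0.2107] axes mm [25.9 56.3] z 0.0101 area 162
brass top [305.5 220.9] xy [0.5553 0.1026] axes mm [55.4 56.2] z 0.0101 area 386
brass top [372.7 225.2] xy [ 0.5472 -0.073 ] axes mm [27.1 31. ] z 0.0164 area 101
brass top [386.8 225.1] xy [ 0.5481 -0.1101] axes mm [11. 40.] z 0.07 area 59
brass side [323.5 165.8] xy [ 0.554  -0.1261] axes mm [32.3 44.9] z 0.0512 area 106
alu top [400.4 222.9] xy [ 0.5544 -0.1456] axes mm [21.1 41.9] z 0.06 area 74
alu top [359.4 230.6] xy [ 0.5323 -0.0384] axes mm [13.4 20.1] z 0.0706 area 40
alu top [263.  266.4] xy [0.4351 0.2111] axes mm [55.6 57. ] z 0.0116 area 400
alu side [330.5 151.8] xy [ 0.5601 -0.2011] axes mm [19.9 40.4] z 0.0641 area 47
alu side [314.1 255.5] xy [0.4335 0.2138] axes mm [51.6 57.3] z 0.0106 area 309
alu side [296.5 288.6] xy [0.4322 0.3304] axes mm [21.6 25.8] z 0.0325 area 58
green top [311.5 263. ] xy [0.4461 0.0854] axes mm [56.2 58.2] z 0.0107 area 411
green top [374.2 273.4] xy [ 0.4222 -0.0773] axes mm [40.8 43.1] z 0.0075 area 228
green side [354.5 190.1] xy [ 0.4208 -0.0739] axes mm [32.4 38.9] z 0.0079 area 107
green side [328.  222.7] xy [0.4446 0.0883] axes mm [49.2 56.9] z 0.0106 area 259
blue top [216.2 267.1] xy [0.4311 0.3321] axes mm [57.1 57.8] z 0.0327 area 311
blue side [296.7 290.4] xy [0.4291 0.3349] axes mm [49.5 52.3] z 0.0298 area 205
```

View pics/cr1.png

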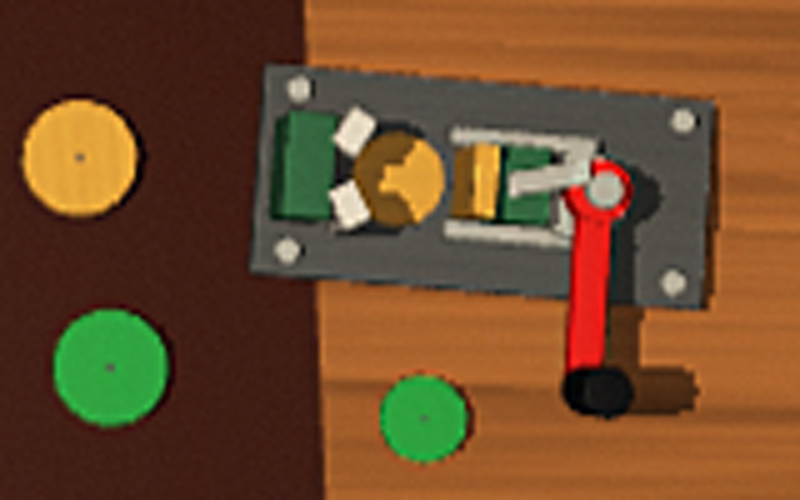

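View pics/cr2.png

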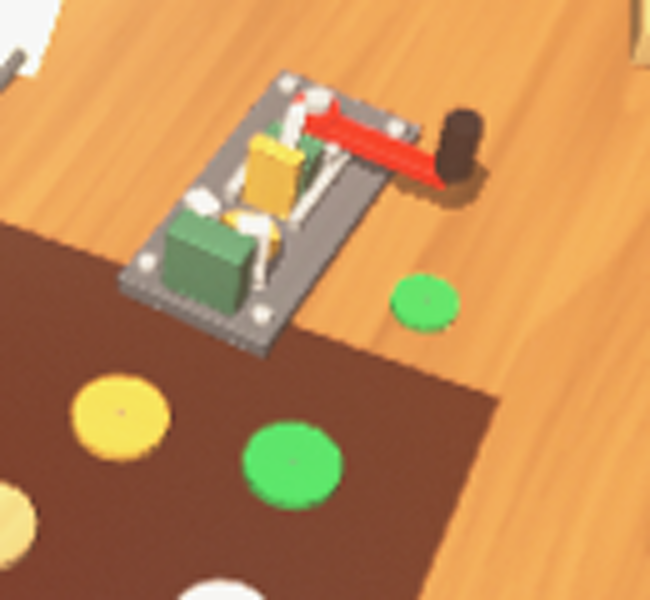

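Run:
```python
from h import *
T=load('top0');S=load('side0');W=cloud(T)
def cr(u,v): return u/5+290-.4, v/5+190-.4
def cs(u,v): return u/5+270-.4, v/5+130-.4
B=[cr(299,89),cr(287,250),cr(683,121),cr(673,282)]
Bs=[cs(147,261),cs(262,313),cs(288,83),cs(397,127)]
for b in B: print(W[int(b[1]+.5),int(b[0]+.5)].round(4))
P=np.array([ray(T,*b,.019) for b in B]);Q=np.array([ray(S,*b,.019) for b in Bs])
for n,X in(('top',P),('side',Q)):
    d=(X[2]-X[0]+X[3]-X[1])/2;d/=np.linalg.norm(d);c=X.mean(0)
    print(n,X[:,:2].round(4).tolist(),'yaw',np.degrees(np.arctan2(d[1],d[0])),'c',c[:2],'seat by 45mm',(c-d*.045)[:2])
# plate rect from depth in top
m=(np.abs(W[...,2]-.016)<.004)&(W[...,0]>.44)&(W[...,0]<.65)&(W[...,1]<0.02)&(W[...,1]>-.28)
hsv=cv2.cvtColor(T['pixels'],cv2.COLOR_BGR2HSV)
m2=(m&(hsv[...,1]<80)).astype(np.uint8);m2=cv2.morphologyEx(m2,cv2.MORPH_OPEN,np.ones((2,2)))
pts=W[m2>0][:,:2];r=cv2.minAreaRect((pts*1000).astype(np.float32));print('rect',r,len(pts))
e=cr(399,181);print('disc',ray(T,*e,.0165), ray(S,*cs(250,235),.0165))
for n,F,p in(('lever pivot',T,cr(605,187)),('knob',T,cr(583,391))):
    print(n,W[int(p[1]+.5),int(p[0]+.5)],ray(F,*p,.06 if n!='knob' else .099))
print('knob side',ray(S,*cs(464,118),.099))
```

```text
[ 0.5926 -0.0092  0.0219]
[ 0.507  -0.0046  0.0224]
[ 0.5784 -0.21    0.0192]
[ 0.4953 -0.2048  0.0177]
top [[0.5919, -0.0106], [0.5082, -0.005], [0.5789, -0.2106], [0.4953, -0.2049]] yaw -93.69619801456832 c [ 0.5435538  -0.10778738] seat by 45mm [ 0.54645477 -0.06288098]
side [[0.5923, -0.0119], [0.508, -0.0072], [0.5788, -0.2121], [0.4945, -0.208]] yaw -93.84727753993131 c [ 0.54341871 -0.10980497] seat by 45mm [ 0.54643809 -0.06490638]
rect ((539.332763671875, -111.68636322021484), (238.1422576904297, 107.48380279541016), 85.25032806396484) 1689
disc [ 0.5450773  -0.06330986  0.0165    ] [ 0.54330064 -0.06772521  0.0165    ]
lever pivot [ 0.54123641 -0.15782848  0.06933415] [ 0.5416983  -0.15924552  0.06      ]
knob [ 0.44013716 -0.13847359  0.09584591] [ 0.44071906 -0.13817215  0.099     ]
knob side [ 0.44083695 -0.15249575  0.099     ]
```

All five rounds are present. The larger green (57 mm) at (312,263) on the leather is the one meant; the 42 mm green at (375,273) is the decoy. The seat is at about (0.546,-0.064), yaw -93.8°, and the pivot check agrees. Next I work out the move to the knob.

```bash
cat >> h.py <<'E'
from scipy.spatial.transform import Rotation as Ro
YAW=np.radians(-93.77); ex=np.array([np.cos(YAW),np.sin(YAW)]);ey=np.array([-ex[1],ex[0]])
SEAT=np.array([.546,-.064])
def V(x,y=0): return SEAT+ex*x/1000+ey*y/1000
def knob(a): 
    d=YAW-np.pi/2+a; return V(95)+.1*np.array([np.cos(d),np.sin(d)])
def go(x,y,z,yaw=176.2):
    s=robot.get_state();R=Ro.from_rotvec(s['eef_rot'])
    c,sn=np.cos(np.radians(yaw)),np.sin(np.radians(yaw))
    yv=np.array([c,sn,0]);zv=np.array([0,0,-1.]);G=Ro.from_matrix(np.stack([np.cross(yv,zv),yv,zv],1))
    print('t',round(s['t'],2),'now',s['ee_pos'].round(4),'mv',((np.array([x,y,z])-s['ee_pos'])*1000).round(1),'turn',np.degrees((G*R.inv()).as_rotvec()).round(1),'w',round(s['gripper_width']*85.4,1),'F',s['wrist_force'].round(1))
E
python3 - <<'E'
from h import *
print(V(95),[knob(a).round(4).tolist() for a in (0,.3,.6,.9,1.2,1.5,1.8)])
k=knob(0);go(k[0],k[1],.18)
E
```

```text
[ 0.53975361 -0.15879442] [[0.44, -0.1522], [0.4425, -0.182], [0.4537, -0.2097], [0.4726, -0.2329], [0.4975, -0.2494], [0.5261, -0.2579], [0.556, -0.2575]]
t 0.1 now [ 0.2337 -0.6328  0.2305] mv [206.3 480.6 -50.5] turn [-0.  -0.1 65.9] w 85.4 F [-0.9  0.5  0.1]
```

Call:
servo_tool(rows=[[103,240,0,0,0,33],[206,480,0,0,0,66],[206,480,0,0,0,66],[206,480,0,0,0,66],[206,480,0,0,0,66],[206,480,0,0,0,66],[206,480,0,0,0,66],[206,480,0,0,0,66],[206,480,0,0,0,66],[206,480,0,0,0,66]], grip=60)

```text
t: 0.93
ee_pos: [0.398, -0.2482, 0.2306]
eef_rot: [2.156, -2.284, -0.001]
wrist_force: [1.7, 0.0, -0.1]
gripper_width: 0.702
```

Run:
```python
from h import *
k=knob(0);go(k[0],k[1],.07)
```

```text
t 0.93 now [ 0.398  -0.2482  0.2306] mv [  42.    96.  -160.6] turn [-0.  -0.1 -0.5] w 60.0 F [ 1.7  0.  -0.1]
```

Call:
servo_tool(rows=[[42,96,0,0,0,0],[42,96,0,0,0,0],[42,96,-20,0,0,0],[42,96,-50,0,0,0],[42,96,-85,0,0,0],[42,96,-85,0,0,0],[42,96,-85,0,0,0]])

```text
t: 1.52
ee_pos: [0.4388, -0.1523, 0.1448]
eef_rot: [2.154, -2.281, -0.005]
wrist_force: [-0.1, -0.6, 1.0]
gripper_width: 0.7
```

Run:
```python
from h import *
k=knob(0);go(k[0],k[1],.07)
for n in('top','side'):
    F=snap(n,n+'1')
    u=proj(F,[k[0],k[1],.1]).astype(int)
    cv2.imwrite(f'pics/c_{n}1.png',cv2.resize(F['pixels'][max(0,u[1]-60):u[1]+60,max(0,u[0]-70):u[0]+70],None,fx=4,fy=4))
```

```text
t 1.52 now [ 0.4388 -0.1523  0.1448] mv [  1.2   0.1 -74.8] turn [ 0.  -0.3 -0.5] w 59.8 F [-0.1 -0.6  1. ]
```

View pics/c_side1.png

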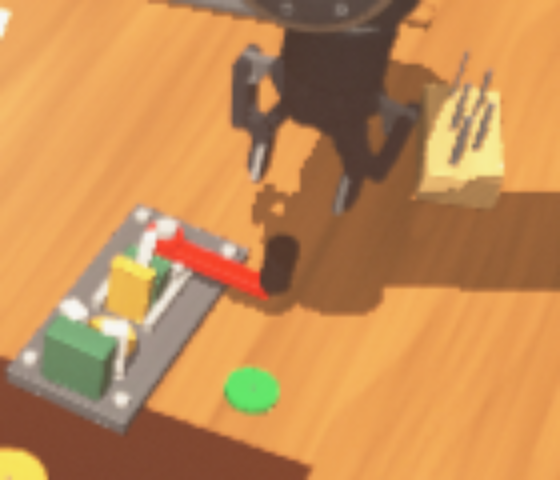

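View pics/c_top1.png

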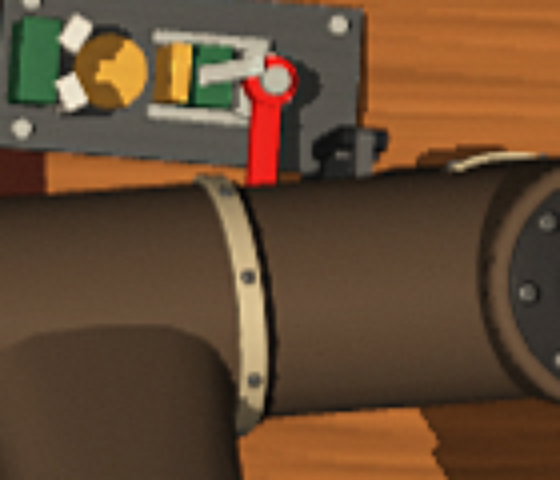

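The side view shows the open fingers above and astride the knob (crop 280,265). I descend and pinch.

Call:
servo_tool(rows=[[1,0,-35,0,0,0],[1,0,-70,0,0,0],[1,0,-74,0,0,0],[1,0,-74,0,0,0]])

```text
t: 1.95
ee_pos: [0.4416, -0.1531, 0.0734]
eef_rot: [2.154, -2.284, -0.001]
wrist_force: [-0.5, -0.5, 0.4]
gripper_width: 0.7
```

Call:
servo_tool(rows=[[0,0,0,0,0,0],[0,0,0,0,0,0],[0,0,0,0,0,0],[0,0,0,0,0,0],[0,0,0,0,0,0]], grip=15)

```text
t: 2.37
ee_pos: [0.4405, -0.1534, 0.0753]
eef_rot: [2.154, -2.283, -0.002]
wrist_force: [-7.9, 1.5, 12.0]
gripper_width: 0.282
```

Run:
```python
from h import *
k=knob(0);go(k[0],k[1],.07)
k0=robot.get_state()['ee_pos'][:2]
for a in np.arange(.1,1.85,.1): print(round(a,1),((knob(a)-knob(0))*1000).round(0))
```

```text
t 2.37 now [ 0.4405 -0.1534  0.0753] mv [-0.5  1.2 -5.3] turn [ 0.1 -0.2 -0.5] w 24.1 F [-7.9  1.5 12. ]
0.1 [ -0. -10.]
0.2 [  1. -20.]
0.3 [  3. -30.]
0.4 [  5. -39.]
0.5 [  9. -49.]
0.6 [ 14. -57.]
0.7 [ 19. -66.]
0.8 [ 26. -74.]
0.9 [ 33. -81.]
1.0 [ 40. -87.]
1.1 [ 49. -93.]
1.2 [ 57. -97.]
1.3 [  67. -101.]
1.4 [  76. -104.]
1.5 [  86. -106.]
1.6 [  96. -107.]
1.7 [ 106. -106.]
1.8 [ 116. -105.]
```

Pinched (24 mm on a 26 mm knob). I swing the lever along its arc.

Call:
servo_tool(rows=[[0,-10,0,0,0,0],[1,-20,0,0,0,0],[3,-30,0,0,0,0],[5,-39,0,0,0,0],[9,-49,0,0,0,0],[14,-57,0,0,0,0],[19,-66,0,0,0,0],[26,-74,0,0,0,0]])

```text
t: 3.03
ee_pos: [0.4602, -0.2293, 0.0752]
eef_rot: [2.147, -2.277, -0.013]
wrist_force: [-20.2, -20.1, 5.8]
gripper_width: 0.268
```

Run:
```python
from h import *
k=knob(1.8);go(k[0],k[1],.075)
F=snap('side','side2');cv2.imwrite('pics/c2.png',cv2.resize(F['pixels'][90:230,280:440],None,fx=4,fy=4))
```

```text
t 3.03 now [ 0.4602 -0.2293  0.0752] mv [ 95.9 -28.1  -0.2] turn [ 0.1 -0.8 -0.4] w 22.9 F [-20.2 -20.1   5.8]
```

View pics/c2.png

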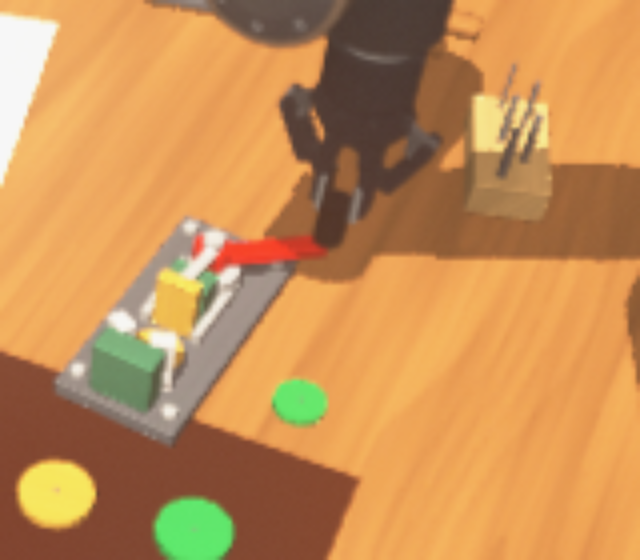

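Call:
servo_tool(rows=[[8,-6,0,0,0,0],[18,-12,0,0,0,0],[27,-18,0,0,0,0],[36,-23,0,0,0,0],[46,-27,0,0,0,0],[55,-30,0,0,0,0],[65,-32,0,0,0,0],[76,-33,0,0,0,0],[88,-32,0,0,0,0],[88,-32,0,0,0,0]])

```text
t: 3.92
ee_pos: [0.5543, -0.2734, 0.078]
eef_rot: [2.145, -2.274, 0.011]
wrist_force: [12.6, -55.2, -19.4]
gripper_width: 0.178
```

Run:
```python
from h import *
k=knob(1.8);go(k[0],k[1],.2)
```

```text
t 3.92 now [ 0.5543 -0.2734  0.078 ] mv [  1.7  16.  122. ] turn [ 0.9 -0.4 -0.5] w 15.2 F [ 12.6 -55.2 -19.4]
```

The width fell to 15 mm with 55 N outward, so the knob is at the pads' edge. I release, lift and look.

Call:
servo_tool(rows=[[0,0,0,0,0,0],[0,0,0,0,0,0],[0,0,0,0,0,0],[0,0,0,0,0,0],[0,0,40,0,0,0],[0,0,80,0,0,0],[0,0,120,0,0,0],[0,0,150,0,0,0]], grip=70)

```text
t: 4.58
ee_pos: [0.555, -0.273, 0.2324]
eef_rot: [2.148, -2.273, 0.016]
wrist_force: [1.2, -0.5, -0.5]
gripper_width: 0.817
```

Run:
```python
from h import *
go(.5,.1,.2)
F=snap('side','side3');cv2.imwrite('pics/c3.png',cv2.resize(F['pixels'][90:230,280:440],None,fx=4,fy=4))
F=snap('top','top3')
W=cloud(F)
hsv=cv2.cvtColor(F['pixels'],cv2.COLOR_BGR2HSV)
m=((hsv[...,0]<6)|(hsv[...,0]>174))&(hsv[...,1]>180)&(W[...,1]<0)&(W[...,2]>.03)
print(m.sum());P=W[m];c=P.mean(0);u,s,vt=np.linalg.svd((P-c)[:,:2],full_matrices=False);print(c,np.degrees(np.arctan2(vt[0][1],vt[0][0])))
```

```text
t 4.58 now [ 0.555  -0.273   0.2324] mv [-55.  373.  -32.4] turn [ 1.  -0.2 -0.6] w 69.8 F [ 1.2 -0.5 -0.5]
61
[ 0.54414616 -0.15416987  0.14139615] 77.40916085306951
```

View pics/c3.png

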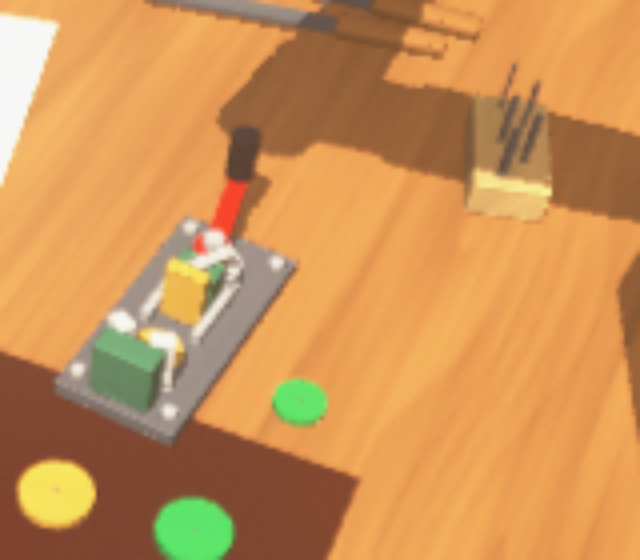

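View pics/top3.png

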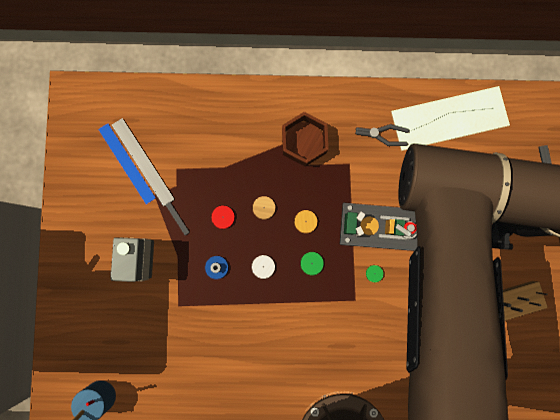

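The side crop shows the lever open: red arm up to the knob at (243,135). The pliers are untouched. First round: brass.

Run:
```python
from h import *
S=load('side3');print('knob open',ray(S,280+243/4,90+133/4,.099),knob(1.8))
go(.5546,.1037,.12)
```

```text
knob open [ 0.55738299 -0.2551189   0.099     ] [ 0.55602147 -0.25746234]
t 4.68 now [ 0.5573 -0.2736  0.2355] mv [  -2.7  377.3 -115.5] turn [ 1.1  0.2 -0.6] w 70.2 F [-0.6  0.2 -0.4]
```

Call:
servo_tool(rows=[[-2,377,-30,1,0,-0.6],[-2,377,-30,1,0,-0.6],[-2,377,-30,1,0,-0.6],[-2,377,-30,1,0,-0.6],[-2,377,-50,1,0,-0.6],[-2,377,-80,1,0,-0.6],[-2,377,-130,1,0,-0.6],[-2,377,-150,1,0,-0.6],[-2,377,-170,1,0,-0.6],[-2,377,-190,1,0,-0.6]], grip=82)

```text
t: 5.52
ee_pos: [0.5556, 0.0883, 0.0779]
eef_rot: [-2.145, 2.287, -0.007]
wrist_force: [1.1, -0.1, -0.7]
gripper_width: 0.965
```

Run:
```python
from h import *
go(.5546,.1037,-.002)
F=snap('side','side4');cv2.imwrite('pics/c4.png',cv2.resize(F['pixels'][130:290,220:400],None,fx=4,fy=4))
F=snap('top','top4')
```

```text
t 5.52 now [0.5556 0.0883 0.0779] mv [ -1.   15.4 -79.9] turn [-0.   0.4 -0.1] w 82.4 F [ 1.1 -0.1 -0.7]
```

View pics/c4.png

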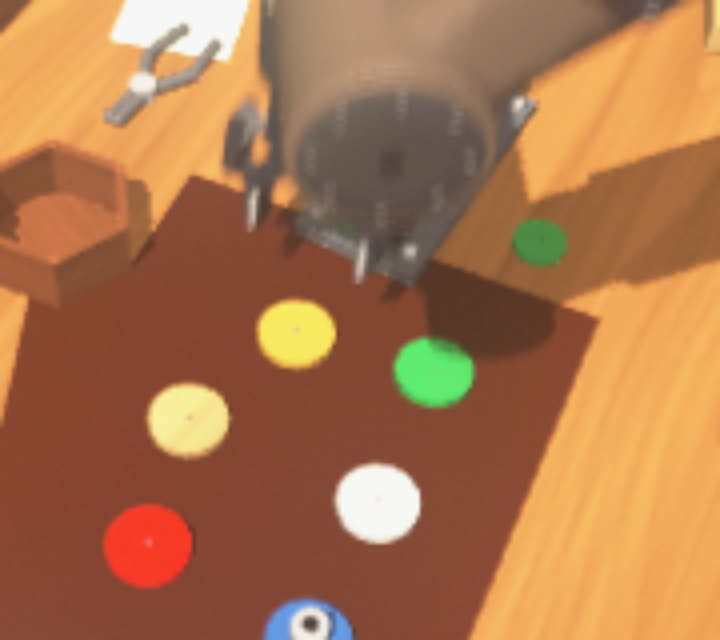

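Fingers (crop 255,205 and 360,260) straddle the brass line in x, about 15 mm short in y. I correct that and go down.

Call:
servo_tool(rows=[[-1,15,-30,0,0.4,0],[-1,15,-50,0,0.4,0],[-1,15,-65,0,0.4,0],[-1,15,-75,0,0.4,0],[-1,15,-79,0,0.4,0],[-1,15,-79,0,0.4,0]])

```text
t: 6.12
ee_pos: [0.5505, 0.1018, -0.0066]
eef_rot: [2.142, -2.283, -0.007]
wrist_force: [0.2, -0.0, 0.2]
gripper_width: 0.958
```

Call:
servo_tool(rows=[[0,0,0,0,0,0],[0,0,0,0,0,0],[0,0,0,0,0,0],[0,0,0,0,0,0]], grip=50)

```text
t: 6.45
ee_pos: [0.5528, 0.1024, -0.0041]
eef_rot: [2.146, -2.285, -0.004]
wrist_force: [0.8, -1.5, 7.8]
gripper_width: 0.672
```

Run:
```python
from h import *
go(.5546,.1037,-.002)
F=snap('side','side5');cv2.imwrite('pics/c5.png',cv2.resize(F['pixels'][170:250,240:350],None,fx=6,fy=6))
```

```text
t 6.45 now [ 0.5528  0.1024 -0.0041] mv [1.8 1.3 2.1] turn [ 0.2 -0.4 -0.2] w 57.4 F [ 0.8 -1.5  7.8]
```

View pics/c5.png

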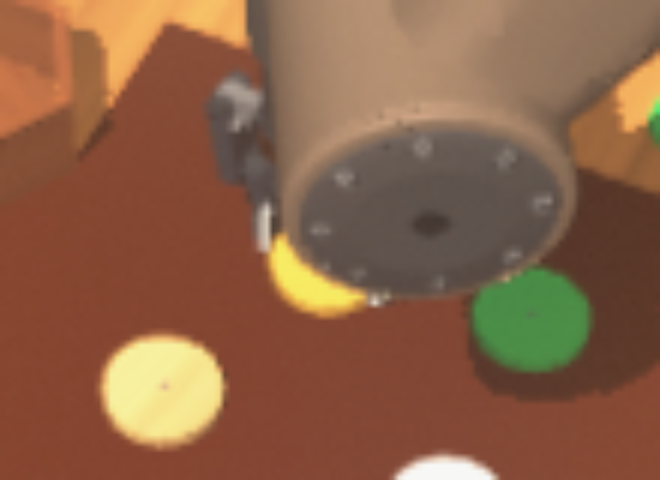

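Held (57 mm reading on a 60 mm round, with the same -2 mm bias as at the knob). I lift and look.

Call:
servo_tool(rows=[[2,0,20,0,0,0],[2,0,50,0,0,0],[2,0,90,0,0,0],[2,0,120,0,0,0]])

```text
t: 6.83
ee_pos: [0.5553, 0.1023, 0.1194]
eef_rot: [2.147, -2.287, -0.003]
wrist_force: [1.2, 0.3, -2.2]
gripper_width: 0.671
```

Run:
```python
from h import *
p=V(3.5);go(p[0],p[1],.0135)
F=snap('side','side6');cv2.imwrite('pics/c6.png',cv2.resize(F['pixels'][100:250,220:400],None,fx=4,fy=4))
```

```text
t 6.83 now [0.5553 0.1023 0.1194] mv [  -9.5 -169.8 -105.9] turn [ 0.1 -0.3 -0.2] w 57.3 F [ 1.2  0.3 -2.2]
```

View pics/c6.png

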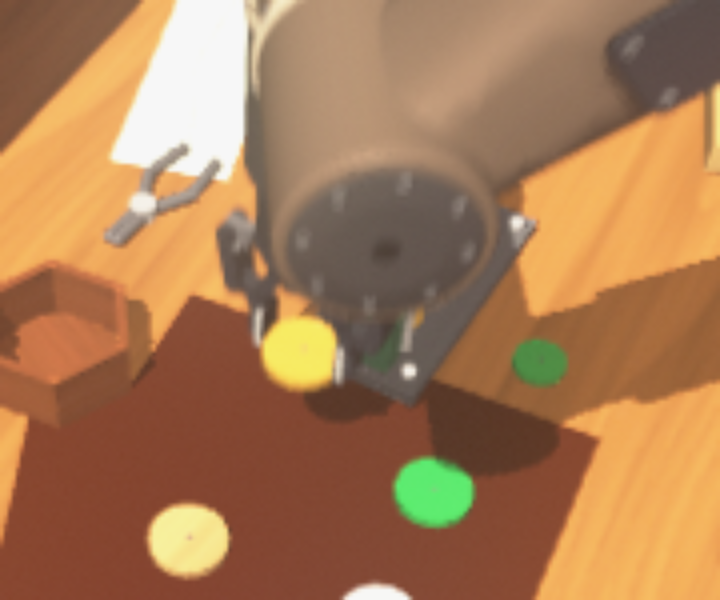

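The brass round is held level between the pads at crop (300,353). I carry it over the seat.

Call:
servo_tool(rows=[[-9,-40,10,0,0,0],[-9,-80,10,0,0,0],[-9,-120,10,0,0,0],[-9,-150,5,0,0,0],[-9,-170,0,0,0,0],[-9,-170,0,0,0,0],[-9,-170,0,0,0,0]])

```text
t: 7.47
ee_pos: [0.549, -0.0679, 0.1257]
eef_rot: [-2.146, 2.289, -0.003]
wrist_force: [0.2, 0.4, -1.8]
gripper_width: 0.667
```

Run:
```python
from h import *
p=V(3.5);go(p[0],p[1],.0135)
```

```text
t 7.47 now [ 0.549  -0.0679  0.1257] mv [  -3.3    0.4 -112.2] turn [-0.1  0.2 -0.1] w 57.0 F [ 0.2  0.4 -1.8]
```

Call:
servo_tool(rows=[[-3,0,-25,0,0,0],[-3,0,-50,0,0,0],[-3,0,-75,0,0,0],[-3,0,-90,0,0,0],[-3,0,-100,0,0,0],[-3,0,-100,0,0,0],[-3,0,-100,0,0,0]])

```text
t: 8.05
ee_pos: [0.5464, -0.0674, 0.026]
eef_rot: [-2.147, 2.288, -0.003]
wrist_force: [-0.6, 0.1, -2.0]
gripper_width: 0.674
```

Run:
```python
from h import *
p=V(3.5);go(p[0],p[1],.0135)
F=snap('side','side7');cv2.imwrite('pics/c7.png',cv2.resize(F['pixels'][100:220,270:400],None,fx=5,fy=5))
```

```text
t 8.05 now [ 0.5464 -0.0674  0.026 ] mv [ -0.6  -0.1 -12.5] turn [-0.1  0.2 -0.2] w 57.6 F [-0.6  0.1 -2. ]
```

View pics/c7.png

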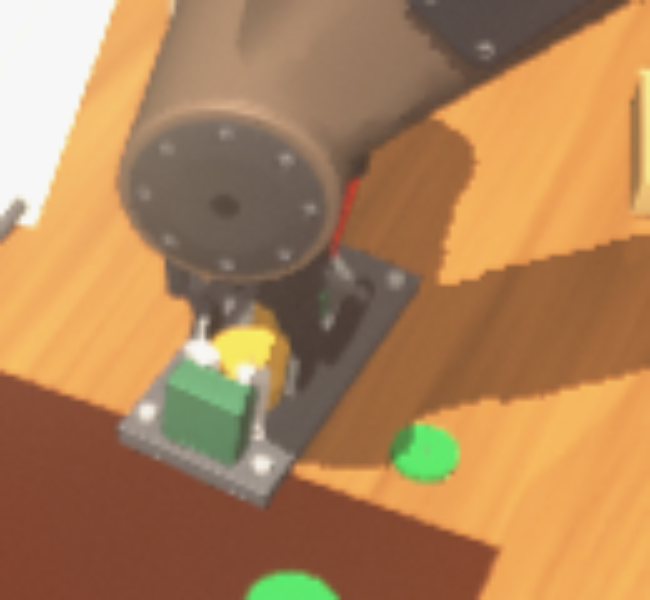

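The round sits between the jaws with no lateral force. I lower and release.

Call:
servo_tool(rows=[[0,0,-6,0,0,0],[0,0,-12,0,0,0],[0,0,-12,0,0,0],[0,0,-12,0,0,0]])

```text
t: 8.43
ee_pos: [0.5467, -0.0674, 0.0145]
eef_rot: [-2.147, 2.288, -0.004]
wrist_force: [0.8, 0.4, -1.7]
gripper_width: 0.672
```

Call:
servo_tool(rows=[[0,0,0,0,0,0],[0,0,0,0,0,0],[0,0,0,0,0,0],[0,0,30,0,0,0],[0,0,70,0,0,0],[0,0,110,0,0,0],[0,0,110,0,0,0]], grip=75)

```text
t: 9.02
ee_pos: [0.5514, -0.0672, 0.1328]
eef_rot: [-2.142, 2.279, -0.017]
wrist_force: [2.0, -0.2, 0.2]
gripper_width: 0.879
```

Run:
```python
from h import *
go(.4454,.087,.002)
F=snap('side','side8');cv2.imwrite('pics/c8.png',cv2.resize(F['pixels'][100:260,240:400],None,fx=4,fy=4))
```

```text
t 9.02 now [ 0.5514 -0.0672  0.1328] mv [-106.   154.2 -130.8] turn [-0.1  1.  -0.3] w 75.1 F [ 2.  -0.2  0.2]
```

View pics/c8.png

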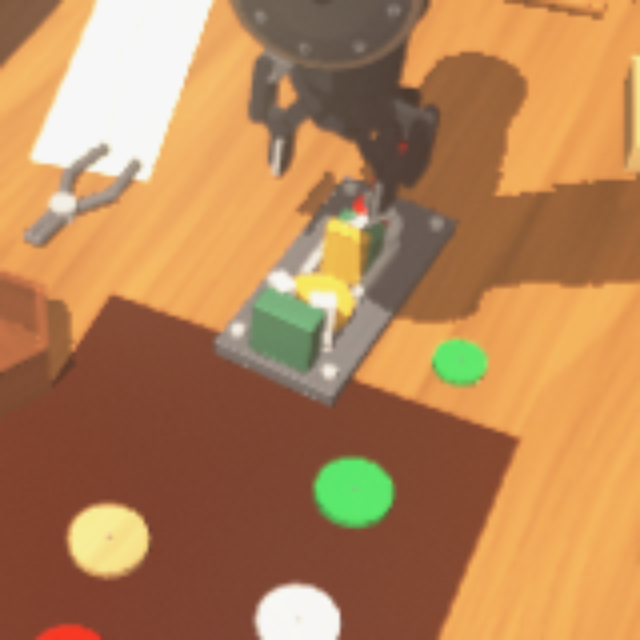

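The brass round is in the seat (crop 325,290). Next: the large green, crop (354,491), still where measured.

Call:
servo_tool(rows=[[-27,39,0,0,1,0],[-54,78,0,0,1,0],[-81,117,-10,0,1,0],[-106,154,-40,0,1,0],[-106,154,-65,0,1,0],[-106,154,-85,0,1,0],[-106,154,-100,0,1,0],[-106,154,-100,0,1,0]], grip=82)

```text
t: 9.73
ee_pos: [0.4414, 0.0862, 0.0267]
eef_rot: [2.147, -2.285, -0.008]
wrist_force: [-1.4, -1.0, 0.1]
gripper_width: 0.962
```

Run:
```python
from h import *
go(.4454,.087,-.002)
```

```text
t 9.73 now [0.4414 0.0862 0.0267] mv [  4.    0.8 -28.7] turn [ 0.  -0.5 -0.2] w 82.1 F [-1.4 -1.   0.1]
```

Call:
servo_tool(rows=[[4,1,-14,0,-0.5,0],[4,1,-27,0,-0.5,0],[4,1,-28,0,-0.5,0]])

```text
t: 9.98
ee_pos: [0.4448, 0.0865, -0.0024]
eef_rot: [2.149, -2.288, 0.001]
wrist_force: [-0.8, -0.2, -0.6]
gripper_width: 0.965
```

Call:
servo_tool(rows=[[0,0,0,0,0,0],[0,0,0,0,0,0],[0,0,0,0,0,0],[0,0,0,0,0,0]], grip=50)

```text
t: 10.32
ee_pos: [0.4452, 0.0864, -0.0009]
eef_rot: [2.15, -2.289, 0.001]
wrist_force: [-2.4, -0.5, 6.7]
gripper_width: 0.666
```

Run:
```python
from h import *
p=V(3.5);go(p[0],p[1],.13)
```

```text
t 10.32 now [ 0.4452  0.0864 -0.0009] mv [ 100.6 -153.9  130.9] turn [ 0.1 -0.  -0.2] w 56.8 F [-2.4 -0.5  6.7]
```

Call:
servo_tool(rows=[[0,0,30,0,0,0],[0,0,70,0,0,0],[0,0,110,0,0,0],[25,-38,131,0,0,0],[50,-76,131,0,0,0],[75,-114,131,0,0,0],[99,-153,131,0,0,0],[100,-154,131,0,0,0],[100,-154,131,0,0,0]])

```text
t: 11.07
ee_pos: [0.5472, -0.071, 0.1311]
eef_rot: [2.146, -2.294, 0.003]
wrist_force: [0.1, 0.3, -0.4]
gripper_width: 0.668
```

Run:
```python
from h import *
p=V(3.5);go(p[0],p[1],.0265)
F=snap('side','side9');cv2.imwrite('pics/c9.png',cv2.resize(F['pixels'][80:240,240:420],None,fx=4,fy=4))
```

```text
t 11.07 now [ 0.5472 -0.071   0.1311] mv [  -1.4    3.5 -104.6] turn [0.1 0.1 0. ] w 57.0 F [ 0.1  0.3 -0.4]
```

View pics/c9.png

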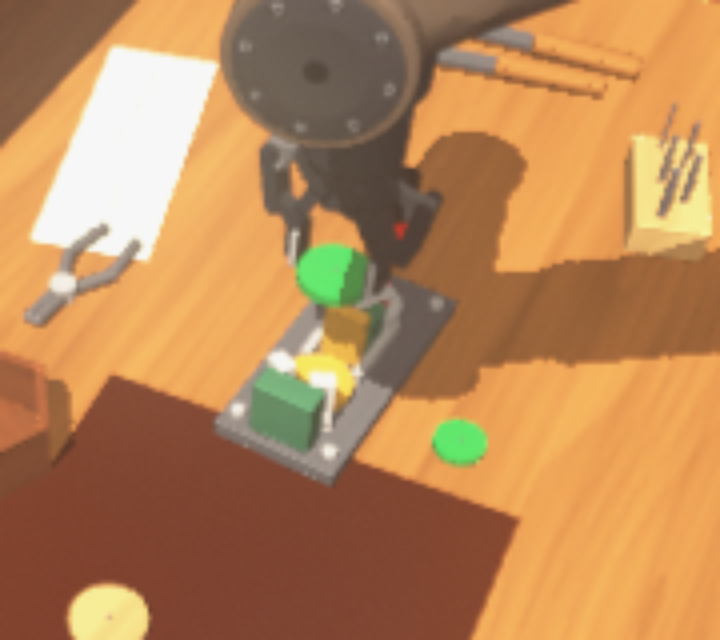

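Green is held over the seat. I lower it.

Call:
servo_tool(rows=[[-1,4,-25,0,0,0],[-1,4,-50,0,0,0],[-1,4,-75,0,0,0],[-1,4,-90,0,0,0],[-1,4,-93,0,0,0],[-1,4,-93,0,0,0]])

```text
t: 11.62
ee_pos: [0.5442, -0.0653, 0.0378]
eef_rot: [2.146, -2.292, 0.001]
wrist_force: [0.1, -0.4, 0.1]
gripper_width: 0.665
```

Run:
```python
from h import *
p=V(3.5);go(p[0],p[1],.0265)
```

```text
t 11.62 now [ 0.5442 -0.0653  0.0378] mv [  1.6  -2.2 -11.3] turn [ 0.1 -0.1 -0. ] w 56.8 F [ 0.1 -0.4  0.1]
```

Call:
servo_tool(rows=[[1.5,-2,-5,0,0,0],[1.5,-2,-11,0,0,0],[1.5,-2,-11,0,0,0],[1.5,-2,-11,0,0,0]])

```text
t: 11.95
ee_pos: [0.5458, -0.0673, 0.0271]
eef_rot: [2.146, -2.292, 0.001]
wrist_force: [0.1, 0.5, -0.9]
gripper_width: 0.672
```

Call:
servo_tool(rows=[[0,0,0,0,0,0],[0,0,0,0,0,0],[0,0,0,0,0,0],[0,0,30,0,0,0],[0,0,70,0,0,0],[0,0,100,0,0,0],[0,0,100,0,0,0]], grip=75)

```text
t: 12.53
ee_pos: [0.5497, -0.067, 0.1339]
eef_rot: [-2.144, 2.287, -0.012]
wrist_force: [-0.5, 0.5, -0.6]
gripper_width: 0.878
```

```bash
python3 - <<'E'
from h import *
F=snap('side','side10');cv2.imwrite('pics/c10.png',cv2.resize(F['pixels'][120:320,220:400],None,fx=3,fy=3))
T=snap('top','top10')
go(.588,.214,.0)
E
python3 m0.py side10 |grep -v alu; python3 m0.py top10
```

```text
t 12.63 now [ 0.5467 -0.067   0.129 ] mv [  41.3  281.  -129. ] turn [ 0.   0.2 -0. ] w 75.0 F [ 0.7  0.2 -0.8]
red top [256.6 266. ] xy [0.5609 0.3214] axes mm [54.9 57.9] z 0.0102 area 342
brass top [325.4 162.7] xy [ 0.5542 -0.1425] axes mm [29.1 37. ] z 0.0537 area 78
green top [321.1 171.7] xy [ 0.5501 -0.0966] axes mm [32.3 49.7] z 0.037 area 92
green top [354.3 190.1] xy [ 0.4214 -0.0736] axes mm [32.2 40.6] z 0.0085 area 110
blue top [296.8 290.4] xy [0.429  0.3348] axes mm [49.1 52.6] z 0.0287 area 204
red top [222.4 216.7] xy [0.5622 0.3197] axes mm [56.8 60. ] z 0.0099 area 421
wood top [263.3 206.9] xy [0.5898 0.2135] axes mm [53.2 57.2] z 0.0101 area 374
wood top [344.4 212. ] xy [0.5802 0.0011] axes mm [13.8 32.7] z 0.5492 area 62
wood top [349.3 230.9] xy [ 0.5312 -0.012 ] axes mm [14.2 69.9] z 0.5554 area 121
brass top [264.5 202.9] xy [0.6004 0.2106] axes mm [28.2 54.2] z 0.0112 area 181
brass top [261.5 213. ] xy [0.5737 0.2178] axes mm [19.2 38.7] z 0.011 area 83
alu top [262.7 266.4] xy [0.4351 0.2118] axes mm [54.6 57.4] z 0.0098 area 396
green top [374.2 273.4] xy [ 0.4222 -0.0773] axes mm [40.8 43.1] z 0.0084 area 228
blue top [216.2 267.1] xy [0.4311 0.332 ] axes mm [57.1 57.9] z 0.0327 area 319
```

View pics/c10.png

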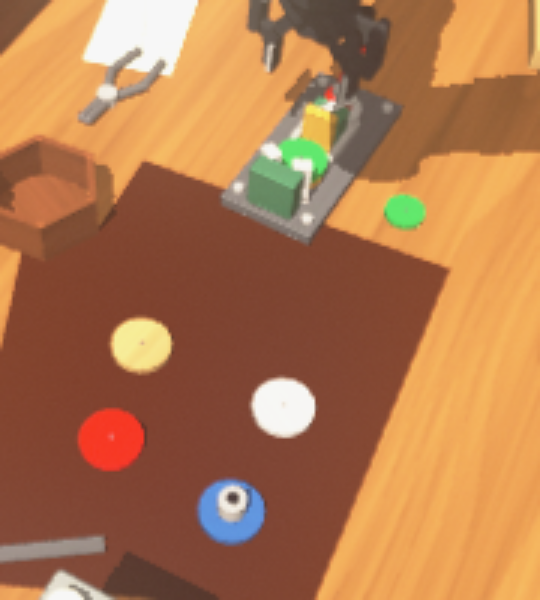

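Green is seated (crop 303,155) and the other objects are unmoved. Next: wood at (0.589,0.214).

Call:
servo_tool(rows=[[6,40,0,0,0,0],[12,80,0,0,0,0],[18,120,0,0,0,0],[24,160,0,0,0,0],[30,200,0,0,0,0],[36,240,-20,0,0,0],[42,281,-50,0,0,0],[42,281,-80,0,0,0],[42,281,-100,0,0,0],[42,281,-100,0,0,0]], grip=82)

```text
t: 13.47
ee_pos: [0.5847, 0.2126, 0.0224]
eef_rot: [2.141, -2.287, 0.001]
wrist_force: [-1.3, 0.0, -0.4]
gripper_width: 0.959
```

Run:
```python
from h import *
print(ray(load('side10'),267.0,234.4,.01))
go(.589,.2142,-.002)
```

```text
[0.58689249 0.2142925  0.01      ]
t 13.47 now [0.5847 0.2126 0.0224] mv [  4.3   1.6 -24.4] turn [ 0.4 -0.3 -0. ] w 81.9 F [-1.3  0.  -0.4]
```

Call:
servo_tool(rows=[[4,1.5,-12,0,0,0],[4,1.5,-23,0,0,0],[4,1.5,-24,0,0,0]])

```text
t: 13.72
ee_pos: [0.5876, 0.2129, -0.0034]
eef_rot: [2.138, -2.285, -0.0]
wrist_force: [-0.7, -1.3, -0.7]
gripper_width: 0.959
```

Call:
servo_tool(rows=[[0,0,0,0,0,0],[0,0,0,0,0,0],[0,0,0,0,0,0],[0,0,0,0,0,0]], grip=50)

```text
t: 14.05
ee_pos: [0.5883, 0.213, -0.0019]
eef_rot: [2.139, -2.287, 0.0]
wrist_force: [0.6, -1.0, 3.6]
gripper_width: 0.67
```

Run:
```python
from h import *
p=V(3.5);go(p[0],p[1],.13)
```

```text
t 14.05 now [ 0.5883  0.213  -0.0019] mv [ -42.5 -280.5  131.9] turn [ 0.4 -0.4  0. ] w 57.3 F [ 0.6 -1.   3.6]
```

Call:
servo_tool(rows=[[0,0,30,0,0,0],[0,0,70,0,0,0],[0,0,110,0,0,0],[-10,-40,132,0.4,-0.4,0],[-20,-80,132,0.4,-0.4,0],[-30,-120,132,0.4,-0.4,0],[-36,-160,132,0.4,-0.4,0],[-40,-200,132,0.4,-0.4,0],[-42,-240,132,0.4,-0.4,0],[-42,-280,132,0.4,-0.4,0]])

```text
t: 14.88
ee_pos: [0.5455, -0.0688, 0.1313]
eef_rot: [-2.145, 2.293, -0.001]
wrist_force: [0.4, -0.7, 0.2]
gripper_width: 0.664
```

Run:
```python
from h import *
p=V(3.5);go(p[0],p[1],.0355)
```

```text
t 14.88 now [ 0.5455 -0.0688  0.1313] mv [  0.3   1.3 -95.8] turn [-0.   0.1  0. ] w 56.7 F [ 0.4 -0.7  0.2]
```

Call:
servo_tool(rows=[[0,1,0,0,0,0],[0,1,-25,0,0,0],[0,1,-50,0,0,0],[0,1,-75,0,0,0],[0,1,-83,0,0,0],[0,1,-83,0,0,0]])

```text
t: 15.38
ee_pos: [0.544, -0.0681, 0.0469]
eef_rot: [2.145, -2.294, -0.002]
wrist_force: [0.7, -0.9, 0.1]
gripper_width: 0.674
```

Run:
```python
from h import *
p=V(3.5);go(p[0],p[1],.0355)
F=snap('side','side11');cv2.imwrite('pics/c11.png',cv2.resize(F['pixels'][100:220,270:400],None,fx=4,fy=4))
```

```text
t 15.38 now [ 0.544  -0.0681  0.0469] mv [  1.8   0.6 -11.4] turn [ 0.  -0.1  0. ] w 57.6 F [ 0.7 -0.9  0.1]
```

View pics/c11.png

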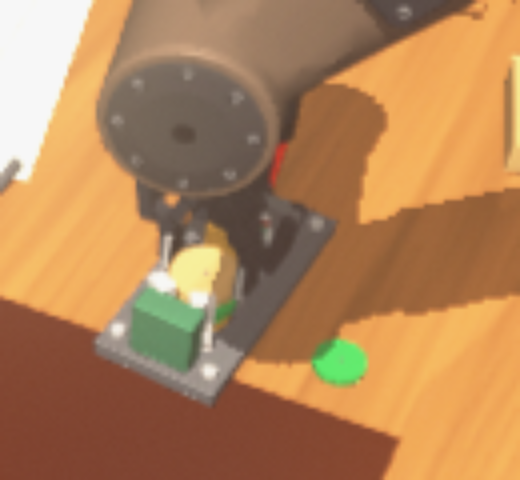

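Wood is held above the green round between the jaws. I lower and release.

Call:
servo_tool(rows=[[2,0.5,-5,0,0,0],[2,0.5,-11,0,0,0],[2,0.5,-11,0,0,0],[2,0.5,-11,0,0,0]])

```text
t: 15.77
ee_pos: [0.5474, -0.0673, 0.0377]
eef_rot: [-2.146, 2.293, -0.001]
wrist_force: [0.7, 0.2, -0.4]
gripper_width: 0.664
```

Call:
servo_tool(rows=[[0,0,0,0,0,0],[0,0,0,0,0,0],[0,0,0,0,0,0],[0,0,30,0,0,0],[0,0,70,0,0,0],[0,0,90,0,0,0],[0,0,90,0,0,0]], grip=75)

```text
t: 16.35
ee_pos: [0.5505, -0.067, 0.1331]
eef_rot: [-2.143, 2.287, -0.009]
wrist_force: [1.0, 0.5, -0.3]
gripper_width: 0.878
```

```bash
python3 - <<'E'
from h import *
F=snap('side','side12');cv2.imwrite('pics/c12.png',cv2.resize(F['pixels'][120:320,220:400],None,fx=3,fy=3))
T=snap('top','top12')
go(.4343,.2128,.0)
E
python3 m0.py top12|egrep 'alu|red|blue'
```

```text
t 16.45 now [ 0.5479 -0.0671  0.1289] mv [-113.6  279.9 -128.9] turn [-0.1  0.2 -0. ] w 74.9 F [-1.5  0.3  0.3]
red top [222.4 216.7] xy [0.5622 0.3197] axes mm [56.8 60. ] z 0.0102 area 421
alu top [262.9 266.4] xy [0.4351 0.2113] axes mm [56.1 57.1] z 0.0106 area 404
blue top [216.3 267.1] xy [0.4312 0.3319] axes mm [57.  58.1] z 0.0326 area 320
```

View pics/c12.png

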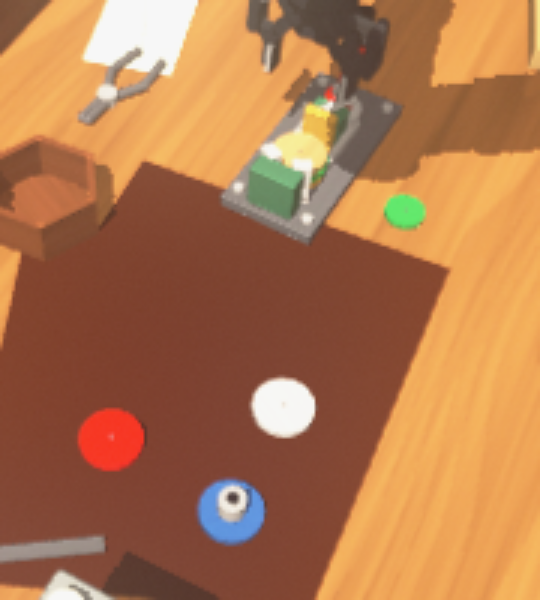

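Wood is seated (crop 303,148). Next: aluminium at (0.434,0.213).

Call:
servo_tool(rows=[[-14,38,0,0,0,0],[-28,76,0,0,0,0],[-42,114,0,0,0,0],[-56,152,0,0,0,0],[-72,190,0,0,0,0],[-90,228,-20,0,0,0],[-105,260,-50,0,0,0],[-113,280,-80,0,0,0],[-113,280,-100,0,0,0],[-113,280,-100,0,0,0]], grip=82)

```text
t: 17.28
ee_pos: [0.4314, 0.2115, 0.0242]
eef_rot: [2.145, -2.288, 0.003]
wrist_force: [-0.6, -0.9, -0.4]
gripper_width: 0.959
```

Run:
```python
from h import *
go(.4343,.2128,-.002)
```

```text
t 17.28 now [0.4314 0.2115 0.0242] mv [  2.9   1.3 -26.2] turn [ 0.3 -0.2 -0.1] w 81.9 F [-0.6 -0.9 -0.4]
```

Call:
servo_tool(rows=[[3,1.5,-13,0.3,-0.2,0],[3,1.5,-25,0.3,-0.2,0],[3,1.5,-26,0.3,-0.2,0]])

```text
t: 17.53
ee_pos: [0.4336, 0.2114, -0.0032]
eef_rot: [2.145, -2.29, 0.001]
wrist_force: [-0.3, -1.2, -0.0]
gripper_width: 0.962
```

Call:
servo_tool(rows=[[0,0,0,0,0,0],[0,0,0,0,0,0],[0,0,0,0,0,0],[0,0,0,0,0,0]], grip=50)

```text
t: 17.87
ee_pos: [0.434, 0.211, -0.0018]
eef_rot: [2.145, -2.291, 0.002]
wrist_force: [-0.7, -1.6, 4.3]
gripper_width: 0.671
```

Run:
```python
from h import *
p=V(3.5);go(p[0],p[1],.13)
```

```text
t 17.87 now [ 0.434   0.211  -0.0018] mv [ 111.8 -278.5  131.8] turn [ 0.2 -0.1 -0. ] w 57.3 F [-0.7 -1.6  4.3]
```

Call:
servo_tool(rows=[[0,0,30,0,0,0],[0,0,70,0,0,0],[0,0,110,0,0,0],[16,-40,132,0,0,0],[32,-80,132,0,0,0],[48,-118,132,0,0,0],[64,-156,132,0,0,0],[80,-194,132,0,0,0],[96,-232,132,0,0,0],[111,-268,132,0,0,0]])

```text
t: 18.7
ee_pos: [0.5442, -0.0566, 0.1317]
eef_rot: [2.146, -2.293, 0.003]
wrist_force: [0.1, 1.3, -1.2]
gripper_width: 0.662
```

Run:
```python
from h import *
p=V(3.5);go(p[0],p[1],.0455)
F=snap('side','side13');cv2.imwrite('pics/c13.png',cv2.resize(F['pixels'][80:240,240:420],None,fx=3,fy=3))
```

```text
t 18.7 now [ 0.5442 -0.0566  0.1317] mv [  1.6 -10.9 -86.2] turn [ 0.1  0.  -0. ] w 56.5 F [ 0.1  1.3 -1.2]
```

View pics/c13.png

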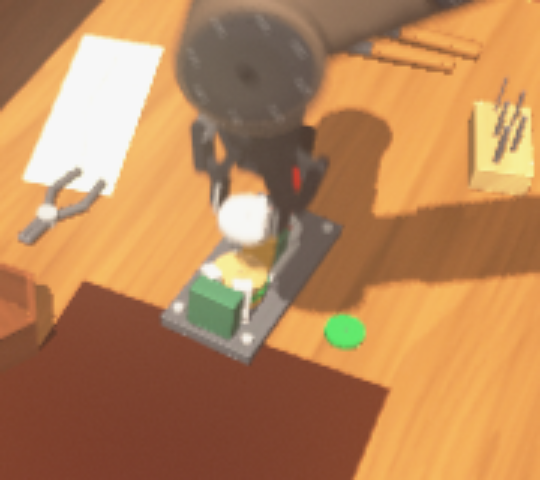

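Call:
servo_tool(rows=[[1.5,-11,0,0,0,0],[1.5,-11,-25,0,0,0],[1.5,-11,-50,0,0,0],[1.5,-11,-72,0,0,0],[1.5,-11,-74,0,0,0],[1.5,-11,-74,0,0,0]])

```text
t: 19.25
ee_pos: [0.5466, -0.073, 0.0569]
eef_rot: [2.14, -2.294, 0.002]
wrist_force: [-1.3, 3.7, -1.8]
gripper_width: 0.668
```

Run:
```python
from h import *
p=V(3.5);go(p[0],p[1],.0455)
```

```text
t 19.25 now [ 0.5466 -0.073   0.0569] mv [ -0.9   5.5 -11.4] turn [ 0.2 -0.1  0.2] w 57.1 F [-1.3  3.7 -1.8]
```

The camera moment shifted the start pose, leaving 5 mm too far in y with a light touch. I correct before lowering.

Call:
servo_tool(rows=[[-1,5.5,0,0,0,0],[-1,5.5,-5,0,0,0],[-1,5.5,-11,0,0,0],[-1,5.5,-11,0,0,0],[-1,5.5,-11,0,0,0]])

```text
t: 19.67
ee_pos: [0.5462, -0.0673, 0.0464]
eef_rot: [2.141, -2.294, 0.003]
wrist_force: [-0.5, 1.4, 1.3]
gripper_width: 0.667
```

Run:
```python
from h import *
p=V(3.5);go(p[0],p[1],.0455)
F=snap('side','side14');cv2.imwrite('pics/c14.png',cv2.resize(F['pixels'][110:200,280:370],None,fx=6,fy=6))
```

```text
t 19.67 now [ 0.5462 -0.0673  0.0464] mv [-0.5 -0.2 -0.9] turn [ 0.2 -0.1  0.2] w 57.0 F [-0.5  1.4  1.3]
```

View pics/c14.png

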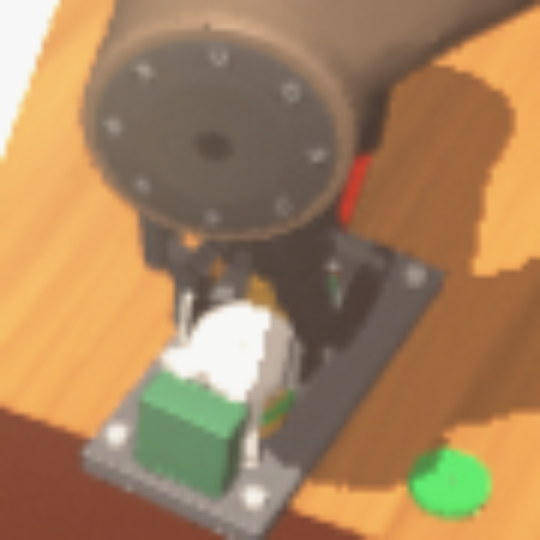

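Call:
servo_tool(rows=[[0,0,0,0,0,0],[0,0,0,0,0,0],[0,0,0,0,0,0],[0,0,30,0,0,0],[0,0,65,0,0,0],[0,0,85,0,0,0],[0,0,85,0,0,0]], grip=75)

```text
t: 20.3
ee_pos: [0.5489, -0.0672, 0.1363]
eef_rot: [-2.142, 2.294, -0.01]
wrist_force: [0.9, -0.3, -0.4]
gripper_width: 0.879
```

```bash
python3 - <<'E'
from h import *
F=snap('side','side15');cv2.imwrite('pics/c15.png',cv2.resize(F['pixels'][130:210,280:370],None,fx=6,fy=6))
T=snap('top','top15')
go(.5614,.3207,.0)
E
python3 m0.py top15|egrep 'red|blue';python3 m0.py side15|egrep 'red|blue'
```

```text
t 20.4 now [ 0.5464 -0.0673  0.1324] mv [  15.   388.  -132.4] turn [0.2 0.  0.2] w 75.0 F [-0.1 -0.2 -1.5]
red top [222.4 216.7] xy [0.5621 0.3196] axes mm [56.6 59.9] z 0.0103 area 419
blue top [216.3 267.1] xy [0.4312 0.3319] axes mm [57.  58.1] z 0.0315 area 322
red top [256.6 266.2] xy [0.5606 0.3218] axes mm [53.9 58.3] z 0.0103 area 340
blue top [296.8 290.5] xy [0.429  0.3351] axes mm [49.6 52.6] z 0.0285 area 208
```

View pics/c15.png

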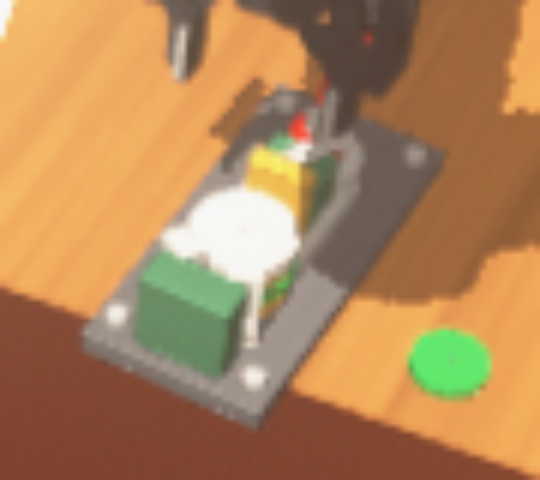

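Aluminium is seated (crop 245,230). Last round: red at (0.5614,0.3207).

Call:
servo_tool(rows=[[2,40,0,0,0,0],[4,80,0,0,0,0],[6,120,0,0,0,0],[8,160,0,0,0,0],[9,200,0,0,0,0],[11,240,0,0,0,0],[12,280,0,0,0,0],[14,320,0,0,0,0],[15,360,-10,0,0,0],[15,388,-30,0,0,0]], grip=82)

```text
t: 21.23
ee_pos: [0.5621, 0.3246, 0.1029]
eef_rot: [-2.144, 2.294, -0.005]
wrist_force: [1.5, -0.3, 0.8]
gripper_width: 0.965
```

Call:
servo_tool(rows=[[0,10,-30,0,0,0],[0,10,-60,0,0,0],[0,10,-75,0,0,0],[0,10,-75,0,0,0]])

```text
t: 21.57
ee_pos: [0.5588, 0.3322, 0.0218]
eef_rot: [2.139, -2.289, 0.005]
wrist_force: [-0.8, 0.2, -0.0]
gripper_width: 0.964
```

Run:
```python
from h import *
go(.5614,.3207,-.002)
```

```text
t 21.57 now [0.5588 0.3322 0.0218] mv [  2.6 -11.5 -23.8] turn [ 0.5 -0.2  0.1] w 82.4 F [-0.8  0.2 -0. ]
```

Call:
servo_tool(rows=[[2.5,-11.5,0,0.5,-0.2,0],[2.5,-11.5,-10,0.5,-0.2,0],[2.5,-11.5,-22,0.5,-0.2,0],[2.5,-11.5,-24,0.5,-0.2,0],[2.5,-11.5,-24,0.5,-0.2,0]])

```text
t: 21.98
ee_pos: [0.5611, 0.3201, -0.0029]
eef_rot: [2.143, -2.295, -0.002]
wrist_force: [0.1, 1.2, 0.6]
gripper_width: 0.961
```

Call:
servo_tool(rows=[[0,0,0,0,0,0],[0,0,0,0,0,0],[0,0,0,0,0,0],[0,0,0,0,0,0]], grip=50)

```text
t: 22.32
ee_pos: [0.5618, 0.3207, -0.0015]
eef_rot: [-2.144, 2.295, 0.001]
wrist_force: [-1.4, -0.6, 5.6]
gripper_width: 0.667
```

Run:
```python
from h import *
p=V(3.5);go(p[0],p[1],.14)
```

```text
t 22.32 now [ 0.5618  0.3207 -0.0015] mv [ -16.  -388.2  141.5] turn [-0.1 -0.   0.1] w 57.0 F [-1.4 -0.6  5.6]
```

Call:
servo_tool(rows=[[0,0,30,0,0,0],[0,0,70,0,0,0],[0,-20,110,0,0,0],[-3,-60,141,0,0,0],[-6,-100,141,0,0,0],[-8,-140,141,0,0,0],[-10,-180,141,0,0,0],[-12,-220,141,0,0,0],[-13,-250,141,0,0,0],[-14,-270,141,0,0,0]])

```text
t: 23.15
ee_pos: [0.5469, 0.0478, 0.14]
eef_rot: [-2.142, 2.297, 0.001]
wrist_force: [-0.3, -0.4, -0.2]
gripper_width: 0.669
```

Run:
```python
from h import *
p=V(3.5);go(p[0],p[1],.056)
F=snap('side','side16');cv2.imwrite('pics/c16.png',cv2.resize(F['pixels'][100:340,200:400],None,fx=2.5,fy=2.5))
```

```text
t 23.15 now [0.5469 0.0478 0.14  ] mv [  -1.1 -115.3  -84. ] turn [-0.1  0.   0.2] w 57.1 F [-0.3 -0.4 -0.2]
```

View pics/c16.png

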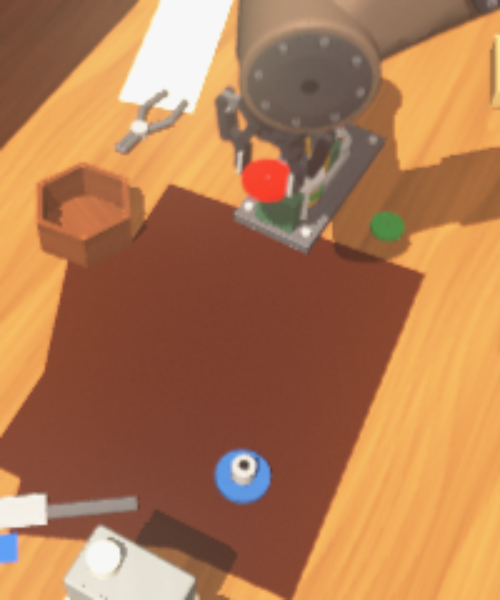

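Red is held level (crop 268,180). I carry on to the seat.

Call:
servo_tool(rows=[[-1,-40,0,0,0,0],[-1,-75,0,0,0,0],[-1,-100,0,0,0,0],[-1,-112,0,0,0,0],[-1,-112,0,0,0,0],[-1,-112,0,0,0,0]])

```text
t: 23.7
ee_pos: [0.5455, -0.0661, 0.14]
eef_rot: [-2.139, 2.3, 0.001]
wrist_force: [-0.8, 0.9, -0.9]
gripper_width: 0.666
```

Run:
```python
from h import *
p=V(3.5);go(p[0],p[1],.056)
```

```text
t 23.7 now [ 0.5455 -0.0661  0.14  ] mv [  0.2  -1.4 -84. ] turn [-0.1 -0.   0.3] w 56.9 F [-0.8  0.9 -0.9]
```

Call:
servo_tool(rows=[[0,-1,-25,0,0,0],[0,-1,-50,0,0,0],[0,-1,-68,0,0,0],[0,-1,-72,0,0,0],[0,-1,-72,0,0,0],[0,-1,-72,0,0,0]])

```text
t: 24.2
ee_pos: [0.5462, -0.0663, 0.0687]
eef_rot: [-2.141, 2.298, 0.001]
wrist_force: [0.5, 0.5, -0.4]
gripper_width: 0.67
```

Run:
```python
from h import *
p=V(3.5);go(p[0],p[1],.056)
```

```text
t 24.2 now [ 0.5462 -0.0663  0.0687] mv [ -0.5  -1.2 -12.7] turn [-0.1  0.   0.3] w 57.2 F [ 0.5  0.5 -0.4]
```

Call:
servo_tool(rows=[[-0.5,-1,-6,0,0,0],[-0.5,-1,-12,0,0,0],[-0.5,-1,-12,0,0,0],[-0.5,-1,-12,0,0,0]])

```text
t: 24.53
ee_pos: [0.5456, -0.0673, 0.0567]
eef_rot: [-2.141, 2.298, 0.001]
wrist_force: [-0.3, -0.2, -0.6]
gripper_width: 0.668
```

Call:
servo_tool(rows=[[0,0,0,0,0,0],[0,0,0,0,0,0],[0,0,0,0,0,0],[0,0,30,0,0,0],[0,0,65,0,0,0],[0,0,85,0,0,0],[0,0,85,0,0,0]], grip=75)

```text
t: 25.12
ee_pos: [0.5486, -0.0671, 0.147]
eef_rot: [-2.137, 2.292, -0.008]
wrist_force: [0.4, -0.2, -0.1]
gripper_width: 0.879
```

```bash
python3 - <<'E'
from h import *
F=snap('side','side17');cv2.imwrite('pics/c17.png',cv2.resize(F['pixels'][130:210,280:370],None,fx=6,fy=6))
T=snap('top','top17')
go(.43,.3335,.15)
E
python3 m0.py top17 side17|egrep 'red|blue'
```

```text
t 25.22 now [ 0.5462 -0.0672  0.1429] mv [-116.2  400.7    7.1] turn [-0.1  0.2  0.3] w 74.9 F [-0.8 -0.1 -0.3]
red side [320.8 166. ] xy [ 0.5617 -0.1204] axes mm [40.4 58.2] z 0.0663 area 171
blue top [216.2 267.1] xy [0.4311 0.332 ] axes mm [57.1 57.9] z 0.0329 area 320
blue side [296.7 290.5] xy [0.429  0.3351] axes mm [49.8 52.6] z 0.0289 area 209
```

View pics/c17.png

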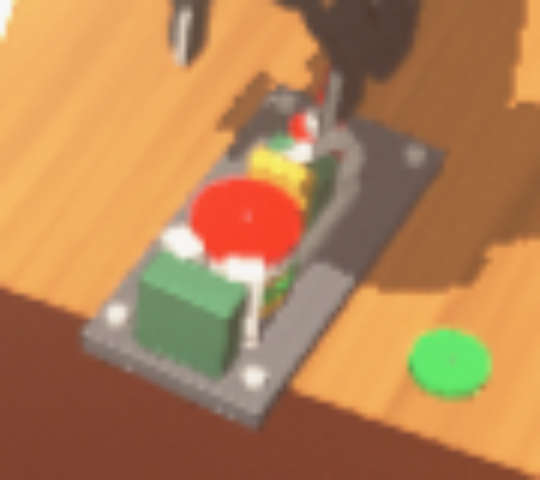

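All five rounds are stacked; red's top is at z = 0.066, as it must be. Now the guide at (0.430,0.3335), gripped by its disc the same way.

Call:
servo_tool(rows=[[-12,40,7,0,0,0],[-24,80,7,0,0,0],[-36,120,7,0,0,0],[-48,160,7,0,0,0],[-60,200,7,0,0,0],[-72,240,7,0,0,0],[-84,280,7,0,0,0],[-96,320,7,0,0,0],[-108,360,7,0,0,0],[-116,395,7,0,0,0]], grip=82)

```text
t: 26.05
ee_pos: [0.4284, 0.3294, 0.1489]
eef_rot: [-2.141, 2.297, -0.002]
wrist_force: [0.9, 0.0, -0.1]
gripper_width: 0.962
```

Call:
servo_tool(rows=[[0,0,0,0,0,0],[0,0,-20,0,0,0],[0,0,-50,0,0,0],[0,0,-80,0,0,0],[0,0,-90,0,0,0],[0,0,-90,0,0,0]])

```text
t: 26.55
ee_pos: [0.4269, 0.3271, 0.0556]
eef_rot: [2.138, -2.295, 0.004]
wrist_force: [-1.0, 0.1, 0.5]
gripper_width: 0.959
```

Run:
```python
from h import *
go(.43,.3335,-.002)
F=snap('side','side18');cv2.imwrite('pics/c18.png',cv2.resize(F['pixels'][220:340,230:360],None,fx=4,fy=4))
```

```text
t 26.55 now [0.4269 0.3271 0.0556] mv [  3.1   6.4 -57.6] turn [ 0.3 -0.1  0.3] w 81.9 F [-1.   0.1  0.5]
```

View pics/c18.png

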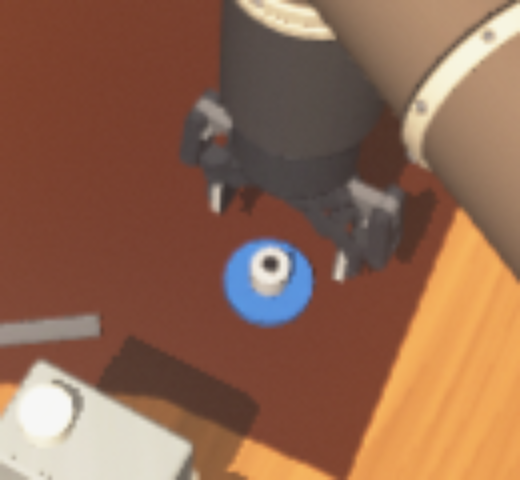

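The fingers straddle the guide (crop 268,283) and are clear of the tin.

Call:
servo_tool(rows=[[3,6.5,0,0.3,0,0.3],[3,6.5,-20,0.3,0,0.3],[3,6.5,-40,0.3,0,0.3],[3,6.5,-55,0.3,0,0.3],[3,6.5,-57,0.3,0,0.3],[3,6.5,-57,0.3,0,0.3]])

```text
t: 27.1
ee_pos: [0.4315, 0.3354, 0.0013]
eef_rot: [-2.147, 2.291, 0.003]
wrist_force: [-0.6, 0.0, 0.5]
gripper_width: 0.96
```

Call:
servo_tool(rows=[[0,0,0,0,0,0],[0,0,0,0,0,0],[0,0,0,0,0,0],[0,0,0,0,0,0]], grip=50)

```text
t: 27.43
ee_pos: [0.4324, 0.3367, 0.0039]
eef_rot: [-2.145, 2.287, 0.003]
wrist_force: [-2.1, -1.1, 13.9]
gripper_width: 0.648
```

Run:
```python
from h import *
p=V(3.5);go(p[0],p[1],.14)
```

```text
t 27.43 now [0.4324 0.3367 0.0039] mv [ 113.3 -404.2  136.1] turn [-0.3  0.1 -0.1] w 55.3 F [-2.1 -1.1 13.9]
```

The width reads 55 (not 57), z is 6 mm higher than before and Fz is 14 N, which suggests an edge grip. I reopen and regrip lower.

Call:
servo_tool(rows=[[0,0,0,0,0,0],[0,0,0,0,0,0],[0,0,0,0,0,0],[0,0,25,0,0,0],[0,0,45,0,0,0],[0,0,45,0,0,0]], grip=82)

```text
t: 27.93
ee_pos: [0.434, 0.3386, 0.0526]
eef_rot: [-2.143, 2.282, 0.004]
wrist_force: [2.1, -0.4, -0.1]
gripper_width: 0.963
```

```bash
python3 - <<'E'
from h import *
F=snap('side','side19');cv2.imwrite('pics/c19.png',cv2.resize(F['pixels'][220:340,230:360],None,fx=4,fy=4))
T=snap('top','top19')
go(.43,.3335,-.002)
E
python3 m0.py top19 side19|egrep 'blue'
```

```text
t 28.03 now [0.4328 0.3372 0.0498] mv [ -2.8  -3.7 -51.8] turn [-0.4  0.2 -0.1] w 82.1 F [ 0.3 -0.4 -0.8]
blue top [223.8 264.9] xy [0.4371 0.3125] axes mm [16.1 46.1] z 0.0132 area 82
blue side [296.3 290.6] xy [0.4299 0.3358] axes mm [48.2 54. ] z 0.0276 area 214
```

View pics/c19.png

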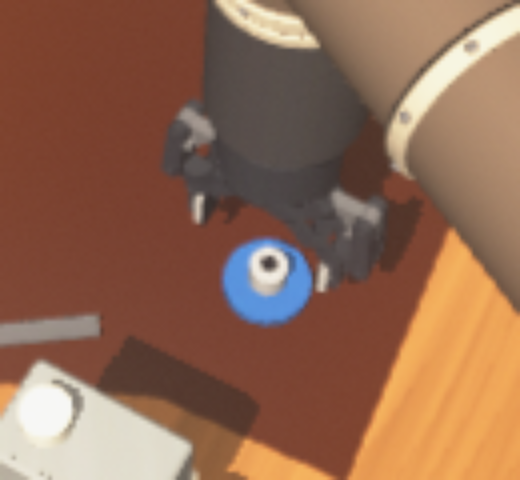

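Call:
servo_tool(rows=[[-2,-3,0,-0.3,0,0],[-2,-3,-20,-0.3,0,0],[-2,-3,-40,-0.3,0,0],[-2,-3,-51,-0.3,0,0],[-2,-3,-52,-0.3,0,0],[-2,-3,-52,-0.3,0,0]])

```text
t: 28.53
ee_pos: [0.4301, 0.3332, -0.0034]
eef_rot: [-2.149, 2.291, -0.003]
wrist_force: [0.2, 0.5, 0.3]
gripper_width: 0.96
```

Run:
```python
from h import *
go(.431,.334,-.002)
```

```text
t 28.53 now [ 0.4301  0.3332 -0.0034] mv [0.9 0.8 1.4] turn [ 0.1  0.1 -0.1] w 82.0 F [0.2 0.5 0.3]
```

Call:
servo_tool(rows=[[0.5,1,1,0,0,0],[0.5,1,1,0,0,0],[0.5,1,1,0,0,0],[0.5,1,1,0,0,0],[0.5,1,1,0,0,0]], grip=50)

```text
t: 28.95
ee_pos: [0.4311, 0.3348, -0.001]
eef_rot: [-2.148, 2.289, -0.003]
wrist_force: [-1.6, -1.1, 5.9]
gripper_width: 0.666
```

Run:
```python
from h import *
p=V(3.5);go(p[0],p[1],.15)
```

```text
t 28.95 now [ 0.4311  0.3348 -0.001 ] mv [ 114.7 -402.3  151. ] turn [-0.   0.2 -0.1] w 56.8 F [-1.6 -1.1  5.9]
```

Good grip (57 mm). I lift and carry.

Call:
servo_tool(rows=[[0,0,30,0,0,0],[0,0,70,0,0,0],[3,-10,110,0,0,0],[15,-50,148,0,0,0],[27,-90,150,0,0,0],[39,-130,150,0,0,0],[50,-170,150,0,0,0],[62,-210,150,0,0,0],[74,-250,150,0,0,0],[82,-280,150,0,0,0]])

```text
t: 29.78
ee_pos: [0.5128, 0.0545, 0.15]
eef_rot: [-2.147, 2.287, -0.003]
wrist_force: [1.3, 0.4, -1.7]
gripper_width: 0.669
```

Run:
```python
from h import *
p=V(3.5);go(p[0],p[1],.15)
F=snap('side','side20');cv2.imwrite('pics/c20.png',cv2.resize(F['pixels'][130:290,220:380],None,fx=3.5,fy=3.5))
```

```text
t 29.78 now [0.5128 0.0545 0.15  ] mv [  33. -122.   -0.] turn [-0.1  0.3 -0.2] w 57.1 F [ 1.3  0.4 -1.7]
```

View pics/c20.png

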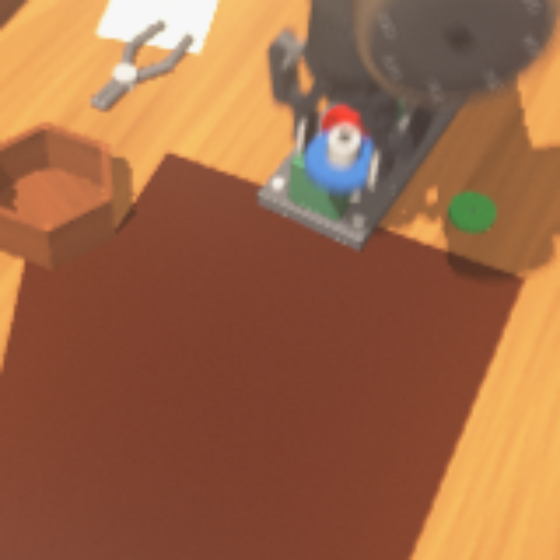

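Call:
servo_tool(rows=[[11,-40,0,0,0.2,0],[21,-75,0,0,0.2,0],[28,-100,0,0,0.2,0],[33,-117,0,0,0.2,0],[33,-117,0,0,0.2,0],[33,-117,0,0,0.2,0],[33,-117,0,0,0.2,0]])

```text
t: 30.42
ee_pos: [0.546, -0.0679, 0.1499]
eef_rot: [-2.146, 2.295, -0.0]
wrist_force: [0.9, 0.0, -2.2]
gripper_width: 0.663
```

Run:
```python
from h import *
p=V(3.5);go(p[0],p[1],.0665)
T=snap('top','top21');F=snap('side','side21');cv2.imwrite('pics/c21.png',cv2.resize(F['pixels'][110:210,270:390],None,fx=5,fy=5))
```

```text
t 30.42 now [ 0.546  -0.0679  0.1499] mv [ -0.3   0.5 -83.4] turn [-0.  0.  0.] w 56.6 F [ 0.9  0.  -2.2]
```

View pics/c21.png

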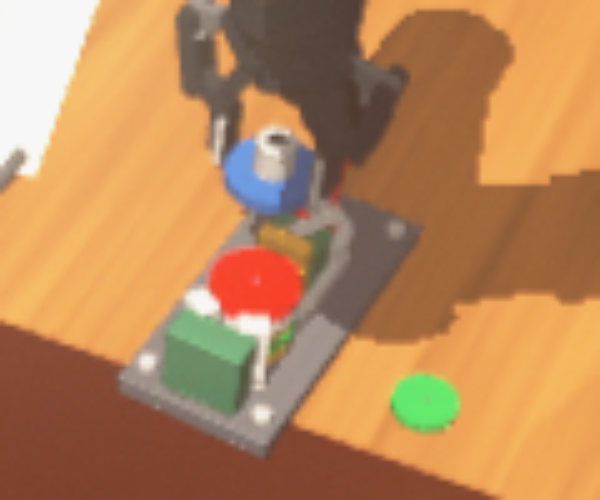

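Run:
```python
from h import *
F=load('side21');r=ray(F,270+257/5-.4,110+284/5-.4,.066)[:2]-SEAT;print('red centre in vice mm',r@ex*1000,r@ey*1000)
```

```text
red centre in vice mm 2.361288555121863 -2.5982218919890347
```

Call:
servo_tool(rows=[[0,0.5,-25,0,0,0],[0,0.5,-50,0,0,0],[0,0.5,-68,0,0,0],[0,0.5,-75,0,0,0],[0,0.5,-75,0,0,0],[0,0.5,-75,0,0,0]])

```text
t: 31.02
ee_pos: [0.5465, -0.0663, 0.0755]
eef_rot: [-2.149, 2.292, -0.001]
wrist_force: [0.1, 0.4, -1.9]
gripper_width: 0.666
```

Run:
```python
from h import *
p=V(3.5);go(p[0],p[1],.0665)
```

```text
t 31.02 now [ 0.5465 -0.0663  0.0755] mv [-0.8 -1.2 -9. ] turn [ 0.   0.  -0.1] w 56.9 F [ 0.1  0.4 -1.9]
```

Call:
servo_tool(rows=[[-0.5,-1,-5,0,0,0],[-0.5,-1,-9,0,0,0],[-0.5,-1,-9,0,0,0],[-0.5,-1,-9,0,0,0]])

```text
t: 31.35
ee_pos: [0.5461, -0.0673, 0.0668]
eef_rot: [-2.148, 2.292, -0.001]
wrist_force: [-0.2, 0.4, -2.7]
gripper_width: 0.671
```

Call:
servo_tool(rows=[[0,0,0,0,0,0],[0,0,0,0,0,0],[0,0,0,0,0,0],[0,0,30,0,0,0],[0,0,65,0,0,0],[0,0,85,0,0,0],[0,0,85,0,0,0]], grip=75)

```text
t: 31.93
ee_pos: [0.5492, -0.0672, 0.1571]
eef_rot: [-2.145, 2.286, -0.01]
wrist_force: [0.5, -0.5, 0.2]
gripper_width: 0.879
```

Call:
servo_tool(rows=[[-40,0,0,0,0,0],[-80,0,10,0,0,0],[-100,-30,20,0,0,0],[-100,-60,20,0,0,0],[-100,-90,20,0,0,0],[-100,-120,20,0,0,0]])

```text
t: 32.43
ee_pos: [0.449, -0.1881, 0.1781]
eef_rot: [-2.146, 2.283, -0.012]
wrist_force: [1.6, 0.5, 0.4]
gripper_width: 0.879
```

Run:
```python
from h import *
go(.556,-.2575,.2)
T=snap('top','top22');F=snap('side','side22');cv2.imwrite('pics/c22.png',np.hstack([cv2.resize(F['pixels'][110:210,290:370],None,fx=5,fy=5),cv2.resize(T['pixels'][180:280,330:410],None,fx=5,fy=5)]))
```

```text
t 32.43 now [ 0.449  -0.1881  0.1781] mv [107.  -69.4  21.9] turn [-0.   0.7 -0.2] w 75.1 F [1.6 0.5 0.4]
```

View pics/c22.png

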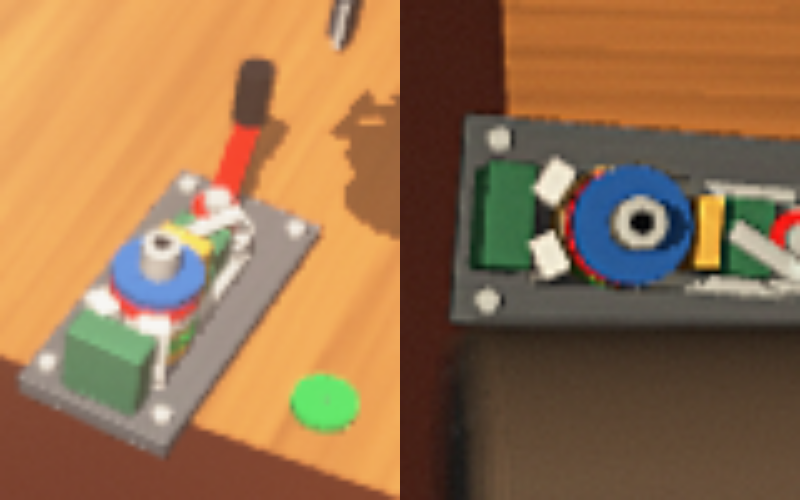

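```bash
cat > chk.py <<'E'
from h import *
import sys
for f in sys.argv[1:]:
    F=load(f);W=cloud(F)
    hsv=cv2.cvtColor(F['pixels'],cv2.COLOR_BGR2HSV)
    m=(hsv[...,0]>95)&(hsv[...,0]<125)&(hsv[...,1]>120)&(np.hypot(W[...,0]-SEAT[0],W[...,1]-SEAT[1])<.06)
    c=np.zeros_like(m,np.uint8);c[m]=1
    cn=max(cv2.findContours(c,cv2.RETR_EXTERNAL,cv2.CHAIN_APPROX_NONE)[0],key=len)
    (u,v),r=cv2.minEnclosingCircle(cn);e=cv2.fitEllipse(cn)
    p=ray(F,*e[0],.076)[:2]-SEAT
    Z=W[m];Z=Z[abs(Z[:,2]-.076)<.006];A=np.c_[Z[:,:2]-Z[:,:2].mean(0),np.ones(len(Z))];k=np.linalg.lstsq(A,Z[:,2],rcond=None)[0]
    print(f,'ell',np.round(e[0],1),np.round(e[1],1),'vice mm',(p@ex*1000).round(1),(p@ey*1000).round(1),'zmed',np.median(Z[:,2]).round(4),'tilt',np.hypot(k[0],k[1]).round(3),len(Z))
E
python3 chk.py top22 side22
```

```text
top22 ell [376.2 224.6] [22.9 23. ] vice mm 5.7 -0.3 zmed 0.0768 tilt 0.008 327
side22 ell [321.  163.9] [11.5 15.6] vice mm 3.1 -0.9 zmed 0.0764 tilt 0.033 97
```

The guide stands level at z = 0.077, within 3–6 mm in x and 1 mm in y of the seat. Now the lever: this time I turn the tool along with it so the pads keep facing the direction of travel.

Run:
```python
from h import *
F=load('side22');u=proj(F,[.557,-.2565,.099]);print(u)
m=F['pixels'];c=m[100:145,325:360];g=c.max(2)<75
ys,xs=np.nonzero(g);print(xs.min()+325,xs.max()+325,ys.min()+100,ys.max()+100)
xt=xs[ys<ys.min()+4].mean()+325;print('top',xt,ray(F,xt,ys.min()+100+3.,.099))
go(.557,-.2565,.15,189.4); print(robot.get_state()['q'])
```

```text
[341.00695034 123.05502116]Traceback (most recent call last):
  File "<stdin>", line 4, in <module>
    return umr_minimum(a, axis, None, out, keepdims, initial, where)
ValueError: zero-size array to reduction operation minimum which has no identity
```

Run:
```python
from h import *
print(ray(load('side22'),340.7,123.5,.099))
go(.557,-.2565,.15,189.4); print(robot.get_state()['q'])
```

```text
[ 0.5570344  -0.25381669  0.099     ]
t 32.53 now [ 0.4488 -0.19    0.1773] mv [108.2 -66.5 -27.3] turn [-0.   0.5 13.2] w 75.1 F [-0.4  0.2  0.4]
[ 4.26299670e-03  8.73900491e-02 -4.76045608e-01  3.37699503e-04
 -9.97838643e-01 -7.10053586e-02]
```

Call:
servo_tool(rows=[[20,-30,10,0,0.5,4],[45,-55,0,0,0.5,8],[80,-66,0,0,0.5,13],[108,-66,0,0,0.5,13],[108,-66,-10,0,0.5,13],[108,-66,-27,0,0.5,13],[108,-66,-27,0,0.5,13],[108,-66,-27,0,0.5,13]], grip=60)

```text
t: 33.2
ee_pos: [0.5561, -0.2556, 0.1494]
eef_rot: [2.392, -2.036, -0.003]
wrist_force: [0.6, -1.1, -0.9]
gripper_width: 0.701
```

Run:
```python
from h import *
go(.5565,-.256,.074,189.4)
F=snap('side','side23');cv2.imwrite('pics/c23.png',cv2.resize(F['pixels'][60:180,280:400],None,fx=4,fy=4))
```

```text
t 33.2 now [ 0.5561 -0.2556  0.1494] mv [  0.4  -0.4 -75.4] turn [-0.1 -0.1  0.2] w 59.8 F [ 0.6 -1.1 -0.9]
```

View pics/c23.png

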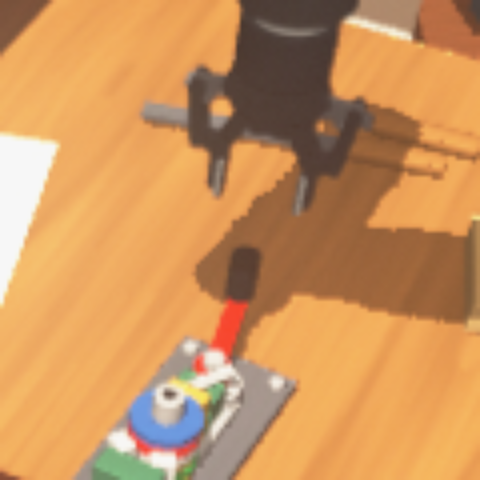

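Call:
servo_tool(rows=[[0.5,0,-35,0,0,0],[0.5,0,-65,0,0,0],[0.5,0,-75,0,0,0],[0.5,0,-75,0,0,0],[0.5,0,-75,0,0,0]])

```text
t: 33.67
ee_pos: [0.5578, -0.256, 0.0768]
eef_rot: [-2.393, 2.035, -0.001]
wrist_force: [0.2, 0.1, 0.8]
gripper_width: 0.702
```

Call:
servo_tool(rows=[[0,0,0,0,0,0],[0,0,0,0,0,0],[0,0,0,0,0,0],[0,0,0,0,0,0],[0,0,0,0,0,0]], grip=15)

```text
t: 34.08
ee_pos: [0.5571, -0.2565, 0.0789]
eef_rot: [2.393, -2.035, 0.001]
wrist_force: [-6.4, -0.1, 9.6]
gripper_width: 0.276
```

Run:
```python
from h import *
go(.5565,-.256,.074,189.4)
for a in np.arange(1.68,-.05,-.12): print(round(a,2),((knob(a)-knob(1.8))*1000).round(0), round(np.degrees(a-1.8),1))
```

```text
t 34.08 now [ 0.5571 -0.2565  0.0789] mv [-0.6  0.5 -4.9] turn [0.  0.  0.2] w 23.6 F [-6.4 -0.1  9.6]
1.68 [-12.  -1.] -6.9
1.56 [-24.  -1.] -13.8
1.44 [-36.   1.] -20.6
1.32 [-47.   4.] -27.5
1.2 [-59.   8.] -34.4
1.08 [-69.  14.] -41.3
0.96 [-79.  21.] -48.1
0.84 [-88.  29.] -55.0
0.72 [-96.  38.] -61.9
0.6 [-102.   48.] -68.8
0.48 [-108.   58.] -75.6
0.36 [-112.   70.] -82.5
0.24 [-115.   81.] -89.4
0.12 [-116.   93.] -96.3
0.0 [-116.  105.] -103.1
```

Call:
servo_tool(rows=[[-12,-1,-2,0,0,-6.9],[-24,-1,-3,0,0,-13.8],[-36,1,-3,0,0,-20.6],[-47,4,-3,0,0,-27.5],[-59,8,-3,0,0,-34.4],[-69,14,-3,0,0,-41.3],[-79,21,-3,0,0,-48.1],[-79,21,-3,0,0,-48.1]])

```text
t: 34.75
ee_pos: [0.4776, -0.2362, 0.0789]
eef_rot: [-1.347, 2.837, -0.006]
wrist_force: [-4.6, -7.9, 10.2]
gripper_width: 0.28
```

Run:
```python
from h import *
k=knob(.96);go(k[0],k[1],.074,141.3)
p=robot.get_state()['ee_pos'][:2]-V(95);print('r',np.linalg.norm(p),'ang',(np.arctan2(p[1],p[0])-YAW+np.pi/2))
for a in np.arange(.84,-.05,-.12): print(round(a,2),((knob(a)-robot.get_state()['ee_pos'][:2])*1000).round(0), round(np.degrees(a-.96),1))
F=snap('side','side24');cv2.imwrite('pics/c24.png',cv2.resize(F['pixels'][80:200,290:410],None,fx=4,fy=4))
```

```text
t 34.75 now [ 0.4776 -0.2362  0.0789] mv [-0.4 -0.6 -4.9] turn [0.2 0.1 0.5] w 23.9 F [-4.6 -7.9 10.2]
r 0.099261396759066 ang 0.9596839138762725
0.84 [-9.  7.] -6.9
0.72 [-17.  17.] -13.8
0.6 [-24.  26.] -20.6
0.48 [-29.  37.] -27.5
0.36 [-34.  48.] -34.4
0.24 [-36.  60.] -41.3
0.12 [-38.  72.] -48.1
0.0 [-38.  84.] -55.0
```

View pics/c24.png

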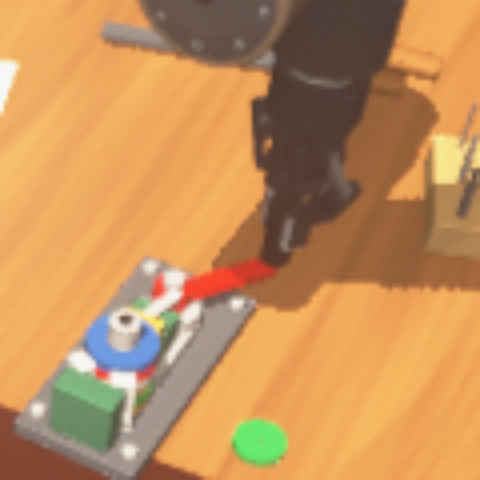

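Tracking is good (r = 99 mm, 0.96 rad). On to closed.

Call:
servo_tool(rows=[[-9,7,0,0,0,-6.9],[-17,17,0,0,0,-13.8],[-24,26,0,0,0,-20.6],[-29,37,0,0,0,-27.5],[-34,48,0,0,0,-34.4],[-36,60,0,0,0,-41.3],[-38,72,0,0,0,-48.1],[-38,84,0,0,0,-55],[-38,86,0,0,0,-55],[-38,86,0,0,0,-55]])

```text
t: 35.63
ee_pos: [0.439, -0.15, 0.079]
eef_rot: [-0.102, -3.137, 0.005]
wrist_force: [-4.9, 4.3, 2.3]
gripper_width: 0.277
```

Run:
```python
from h import *
k=knob(0);go(k[0],k[1],.074,86.3)
p=robot.get_state()['ee_pos'][:2]-V(95);print('r',np.linalg.norm(p),'ang',(np.arctan2(p[1],p[0])-YAW+np.pi/2))
F=snap('side','side25');cv2.imwrite('pics/c25.png',cv2.resize(F['pixels'][80:200,290:410],None,fx=4,fy=4))
```

```text
t 35.63 now [ 0.439 -0.15   0.079] mv [ 1.  -2.2 -5. ] turn [ 0.2 -0.2  0. ] w 23.7 F [-4.9  4.3  2.3]
r 0.101176273951273 ang 6.261990709300172
```

View pics/c25.png

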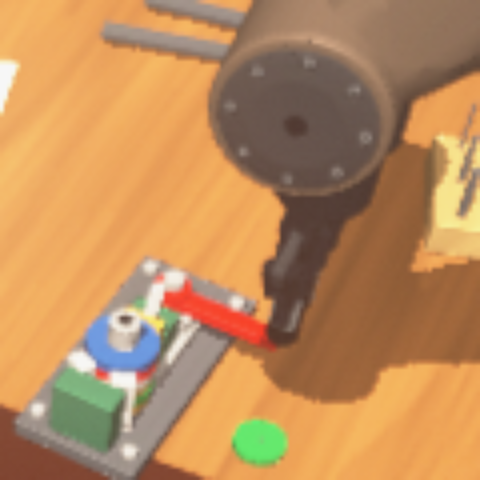

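The lever is at about 0 rad. I release, lift straight up and back away, then check.

Call:
servo_tool(rows=[[0,0,0,0,0,0],[0,0,0,0,0,0],[0,0,0,0,0,0],[0,0,0,0,0,0],[0,0,20,0,0,0],[0,0,60,0,0,0],[0,0,100,0,0,0],[0,0,130,0,0,0]], grip=55)

```text
t: 36.35
ee_pos: [0.4397, -0.1507, 0.2123]
eef_rot: [-0.1, -3.14, 0.006]
wrist_force: [1.0, 0.3, 1.0]
gripper_width: 0.643
```

Call:
servo_tool(rows=[[-10,-40,0,0,0,0],[-30,-80,0,0,0,0],[-50,-120,0,0,0,0],[-70,-160,0,0,0,0],[-90,-200,0,0,0,0],[-100,-240,0,0,0,0],[-110,-280,0,0,0,0],[-110,-300,0,0,0,0],[-110,-300,0,0,0,0]])

```text
t: 37.1
ee_pos: [0.3286, -0.4556, 0.2118]
eef_rot: [-0.105, -3.139, 0.007]
wrist_force: [0.5, -0.0, 0.4]
gripper_width: 0.647
```

```bash
python3 - <<'E'
from h import *
go(0,0,0)
T=snap('top','top26');F=snap('side','side26');cv2.imwrite('pics/c26.png',np.hstack([cv2.resize(F['pixels'][110:210,290:370],None,fx=5,fy=5),cv2.resize(T['pixels'][180:280,340:420],None,fx=5,fy=5)]))
W=cloud(T);hsv=cv2.cvtColor(T['pixels'],cv2.COLOR_BGR2HSV)
m=((hsv[...,0]<6)|(hsv[...,0]>174))&(hsv[...,1]>180)&(W[...,1]<-.1)&(W[...,1]>-.3)&(W[...,2]>.03)&(W[...,2]<.1)
P=W[m];c=P.mean(0);u,s,vt=np.linalg.svd((P-c)[:,:2],full_matrices=False);print(m.sum(),c,'lever dir',np.degrees(np.arctan2(vt[0][1],vt[0][0])),'expect',np.degrees(YAW)-90)
E
python3 chk.py top26 side26
```

```text
t 37.1 now [ 0.3286 -0.4556  0.2118] mv [-328.6  455.6 -211.8] turn [ 0.3  0.2 90. ] w 55.2 F [ 0.5 -0.   0.4]
291 [ 0.49725286 -0.15273052  0.05463957] lever dir 175.23659789378075 expect -183.76999999999998
top26 ell [373.3 224.4] [22.8 23.3] vice mm -1.5 -0.4 zmed 0.0761 tilt 0.006 329
side26 ell [320.1 165.1] [11.7 15.5] vice mm -3.3 -1.2 zmed 0.0767 tilt 0.027 95
```

View pics/c26.png

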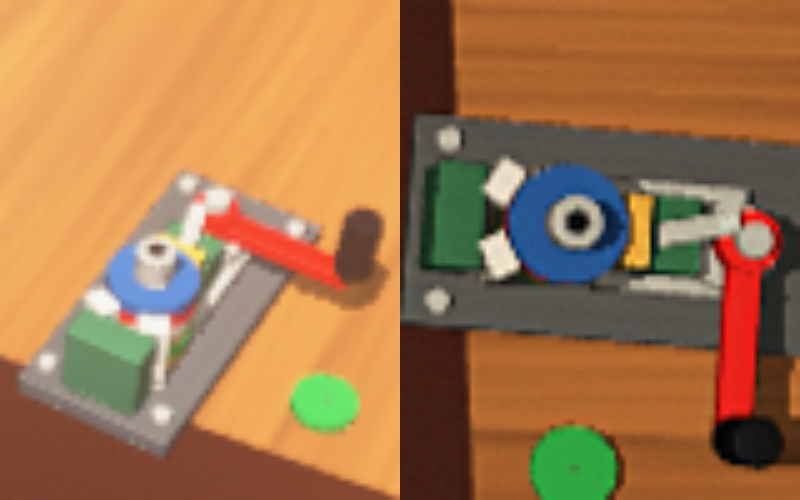

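View pics/top26.png

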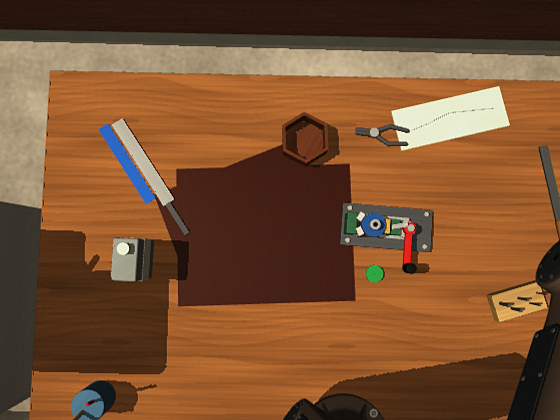

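The lever is back at its starting place, the stack is under the guide in the V, and the bystanders are in place. One comparison with the first picture, then I hand in.

Run:
```python
from h import *
for f in('top0','top26'): print(f,[b for b in blob(load(f),'red') if b[0][0]>380])
a=load('top0')['pixels'].astype(int);b=load('top26')['pixels'].astype(int)
for n,(x0,x1,y0,y1) in dict(hex=(275,345,105,170),tin=(105,160,230,290),pliers=(350,412,115,155)).items(): print(n,np.abs(a-b)[y0:y1,x0:x1].mean().round(2))
robot.job_done()
```

```text
top0 [((407.0631408691406, 246.411865234375), (7.44022798538208, 46.176727294921875), np.int32(249))]
top26 [((407.0528564453125, 246.5566864013672), (7.483335494995117, 45.13236999511719), np.int32(248))]
hex 2.58
tin 2.94
pliers 3.14
the job is handed in; nothing more can be done
```

I opened the cam lever and stacked brass, large green, wood, aluminium and red in the seat. I set the guide on top, boss up, then swung the lever shut, let go and backed away. I left the small green round alone because it measured about 42 mm, not 60. The job was handed in at about 37 s.

**Last checks:**
- **Lever:** its picture matches the starting closed one to within 0.2 px.
- **Guide:** it is level, with its disc top at 76–77 mm (expected 76 mm), so all five rounds are flat under it. The top view puts it 1.5 mm off centre and the side view 3.5 mm, within their calibration disagreement and under the 8 mm limit.
- **Bystanders:** the box, tin and pliers look unmoved.
- **Rounds' centring:** after closing I did not measure this round by round, except through the guide above them and the picture.

**What went wrong on the way:**
- The knob slid to the edge of the pads while opening, with about 55 N on the wrist. The lever still opened fully.
- The guide's first grip was on its edge, so I regripped it lower.
- The aluminium round brushed the moving jaw's pad lightly (about 4 N) before I corrected it.

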